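Restock the wire box and shut it

ROBOT

A 6-joint arm with a two-finger parallel gripper is mounted at the origin on the work surface. World frame = base frame: x ahead of the robot, y to its left, z up, the work surface at z = 0. Lengths are in m, angles in degrees, forces in N, time in s.
With the tool pointing down it reaches from about 0.3 to 1 m from the base axis. Payload 5.1 kg.
Tool frame: the origin (TCP) lies midway between the tips of the shut fingers; the grasp point (between the pads) lies 19 mm behind it; z points along the fingers, y is the direction in which the jaws open and shut (so a half turn about z gives the same grasp; the last joint's range is limited). The gripper opens to 95 mm and grips with 3 to 60 N. Pads are 20 mm wide; open, the fingers measure 119 mm over their backs; the gripper's body (75 mm by 180 mm) begins 59 mm behind the grasp point.
Start: joints at [65.512, 7.093, 94.555, -0, 78.352, -4.733], TCP at [0.22, 0.612, 0.215] pointing down, gripper open.
Joint ranges: [-149.61, 149.61], [-58.7, 133.49], [1.44, 155.28], [-77.14, 257.14], [18.33, 153.61], [-166.67, 166.67]. Speed limits (degrees/s): [147.25, 147.25, 180, 180, 180, 180].

INTERFACE

Orientations are given as [roll, pitch, yaw] about the fixed x, y, z axes, in that order (R = Rz(yaw) Ry(pitch) Rx(roll)).
In Python, from cell import r gives the robot as it stands.
- The arm moves only by the tool carry_out, never from a script. Its argument "increments" is a list of rows, each a list of 6 numbers: the shift along the tool's x, y, z in units of 30 mm (1.0 is 30 mm), then the turn, a rotation vector about the tool's x, y, z in units of 8 degrees (1.0 is 8 degrees). A call has 1 to 5 rows; each row is the pose to reach, as a shift and turn from the pose commanded when the call began, along the tool's axes at that moment; what a row does not reach only later rows make up. A row lasts 1/10 s, in which the tool goes at most 50 mm and 8.59 degrees, less where a joint would pass 70% of its speed; a pose out of reach is approached as far as the arm can. A call with a gripper value outside its range is refused whole. "gripper" is the closure, from 0 (fully open) to 1 (shut), set as the call begins (left out, the last holds). The fingers move at their own pace and stop on an object; the grip force is fixed at half the most. Time passes only in rows, so rows that repeat a pose let the fingers close. It gives the time, the measured TCP pose, the force and the opening at its end, in the units of the state.
- r.get_obs(): the state, without advancing time (a new reading comes with each control period).
- r.capture(name): name is "side" or "top" or "wrist"; returns (picture, depth): 384x512x3 uint8, blue, green, red; 384x512 float32, m along the optical axis (not along the pixel's ray), 0 where there is no reading.
- r.get_calibration(name): a dict with "mtx" (3x3 intrinsics, pixels), "world_to_cam" (4x4, takes a point from world to camera coordinates). Camera axes: x right, y down, z forward; pixel columns grow to the right and rows downward; lengths in m; the calibration is good to about 2 mm. A picture is of the moment at which its call begins: read the wrist's pose just before it. get_calibration takes no time and is no camera call; for the wrist camera it gives the pose at the moment of the call.
- r.finish_job(): hands the job in, once; it reports no verdict.
The state is a dict: "time": time; "joint_positions": joint angles; "dq": joint speeds; "joint_efforts": joint torques, N m; "tcp_pos": TCP position; "eef_rot": TCP orientation; "wrist_force": force on the tool from outside, world axes, zero at the start; "ft_torque": the same for the moment, N m; "width": finger opening in m.
Only numpy, scipy, OpenCV 4.12 (cv2) and the standard library are available. Lean on these libraries where they do the work, as an engineer would, in place of code of your own. Each camera call takes 0.05 s, during which the arm holds its last target.

TASK

Get the wire box on the workbench ready for use: put the empty spools, those with no wire left on them, in the orange crate, leave the part-used spool on its spindle, and put the full spools from the bench on the other spindles, one to each and pushed right down. Then lower the lid gently until it is fully shut, and leave the other things on the bench alone.

Things in the scene. Friction and masses are not known exactly. Their poses are not given: they have to be found in the camera images.
- wire_box: open plywood box fixed to the bench, 250 x 250 mm, 80 mm high, walls and floor 10 mm. Origin: centre of its underside; z up, x to the hinged wall (to the robot's left, yaw 1.57 +- 0.2), y along the hinge. On its floor four upright steel spindles, 12 mm thick, 60 mm tall, top 10 mm tapered, at x, y = +-53 mm: one carries the part-used spool, two or three an empty one, any other is bare
- spindle_1 (a point): point on the axis of spindle 1 (away from the hinge, at the box's -y side), 33 mm above the bench: where a spool's middle is when that spool stands on the box's floor
- spindle_2 (a point): point on the axis of spindle 2 (away from the hinge, at the box's +y side), 33 mm above the bench: where a spool's middle is when that spool stands on the box's floor
- spindle_3 (a point): point on the axis of spindle 3 (beside the hinge, at the box's -y side), 33 mm above the bench: where a spool's middle is when that spool stands on the box's floor
- spindle_4 (a point): point on the axis of spindle 4 (beside the hinge, at the box's +y side), 33 mm above the bench: where a spool's middle is when that spool stands on the box's floor
- lid (a joint): angle of the box's lid in rad: 0 shut flat on the rim, grows as it opens, 1.57 upright; it starts at 1.6 to 1.8. The hinge is stiff: the lid stays where it is left and takes 2 to 6 N near its free edge to move
- lid_hinge (a point): middle of the lid's hinge line, on top of the box wall, at the lid's underside, 80 mm above the bench. The lid is a 250 x 250 mm plywood plate, 9 mm thick, that covers the whole box when shut. The point turns with the lid: z is the normal of its outer face, -x points along the lid to the free edge
- lid_edge (a point): middle of the lid's free edge, on its outer (upper) face, 250 mm from the hinge. A steel bow handle 90 mm long (along the edge) and 30 mm high stands on the outer face, centred 30 mm in from the edge
- full_1: black plastic wire spool, 56 mm across its two flanges (4 mm thick, open between four spokes), 46 mm high, 16 mm bore right through; full: wound with steel wire almost to the rims (0.25 to 0.55 kg). Starts standing on the bench right of the box. Origin at its middle, 23 mm above what it stands on, z along its axis. Any full spool may go on any free spindle, either way up
- full_2: black plastic wire spool, 56 mm across its two flanges (4 mm thick, open between four spokes), 46 mm high, 16 mm bore right through; full: wound with steel wire almost to the rims (0.25 to 0.55 kg). Starts standing on the bench right of the box. Origin at its middle, 23 mm above what it stands on, z along its axis. Any full spool may go on any free spindle, either way up
- full_3: black plastic wire spool, 56 mm across its two flanges (4 mm thick, open between four spokes), 46 mm high, 16 mm bore right through; full: wound with steel wire almost to the rims (0.25 to 0.55 kg). Starts standing on the bench right of the box. Origin at its middle, 23 mm above what it stands on, z along its axis. Any full spool may go on any free spindle, either way up
- empty_1: black plastic wire spool, 56 mm across its two flanges (4 mm thick, open between four spokes), 46 mm high, 16 mm bore right through; empty: only the bare 24 mm core between the flanges (30 g). Starts on a spindle of the wire box. Origin at its middle, 23 mm above what it stands on, z along its axis. There are two or three empty ones; an absent one reads None
- empty_2: black plastic wire spool, 56 mm across its two flanges (4 mm thick, open between four spokes), 46 mm high, 16 mm bore right through; empty: only the bare 24 mm core between the flanges (30 g). Starts on a spindle of the wire box. Origin at its middle, 23 mm above what it stands on, z along its axis. There are two or three empty ones; an absent one reads None
- empty_3: black plastic wire spool, 56 mm across its two flanges (4 mm thick, open between four spokes), 46 mm high, 16 mm bore right through; empty: only the bare 24 mm core between the flanges (30 g). Starts on a spindle of the wire box. Origin at its middle, 23 mm above what it stands on, z along its axis. There are two or three empty ones; an absent one reads None
- part_spool: black plastic wire spool, 56 mm across its two flanges (4 mm thick, open between four spokes), 46 mm high, 16 mm bore right through; part used: wound with steel wire to a diameter of 38 mm (0.2 kg). On a spindle of the wire box, where it stays. Origin at its middle, 23 mm above what it stands on, z along its axis. 
- crate: slatted orange plastic crate fixed to the bench, 240 mm along its x, 170 mm along its y, 75 mm high, walls and floor 6 mm thick, with 12 mm square posts in its inner corners; empty at the start. Origin at the centre of its underside, z up
- tape_roll: bystander: roll of paper tape lying flat, 72 mm across, 24 mm high, with a 50 mm hole. Origin at its underside
- glue_tin: bystander: small round tin, 52 mm across, 62 mm high. Origin at its underside
- screwdriver: bystander: screwdriver lying near the robot, about 200 mm long, handle to its -x
- tape_measure: bystander: tape measure, 68 x 36 mm, 62 mm high, standing beyond the box. Origin at its underside
- pliers: bystander: pliers lying flat, about 180 mm long, near the robot, jaws to +x
- mug: bystander: white mug, 80 mm across, 95 mm high, handle to its +y, beyond the crate. Origin at its underside

How it is judged:
By the outcome, as a careful person would: the job done as asked, in the order asked, and still so for the second after the job is handed in, with the robot touching nothing.
Of empty_1, empty_2, empty_3 only 2 to 3 are there at a start; the rules pass over those that are not, and their reading is None.
At some moment in a run one of full_1, full_2, full_3 may be knocked a few centimetres aside while the robot is not near it.
It also fails if it takes over 208 s, if anything falls off the work surface, if the arm or the gripper's body presses on something with over 40 N, if the wrist force passes 120 N, or if a joint passes its speed limit or range.

## Working session

There is one attempt and no reset: what is moved stays moved. The work goes in short steps, Python scripts to look and compute and a tool call to move; the robot and the scene stay as the last step left them, time stands still between calls to the robot, and variables do not carry over. Pictures are saved under pics/ and viewed, and the job is handed in when it is done.

Besides the shell and the picture viewer there is one more tool, called after ">>>" in YAML: its name, and indented under it one key for each argument. carry_out: Moves the arm, as the interface text tells. Its arguments: {"type":"object","properties":{"increments":{"type":"array","items":{"type":"array","items":{"type":"number"}}},"gripper":{"type":"number"}},"required":["increments"]}

```bash
ls; mkdir -p pics; python3 - <<'E'
from cell import r
import cv2
o=r.get_obs();print(o)
for n in ["side","top","wrist"]:
    c=r.get_calibration(n);print(n,c)
    p,d=r.capture(n);cv2.imwrite(f"pics/a_{n}.png",p)
E
```

```text
pics
{'time': 0.0, 'joint_positions': array([ 6.55111335e+01,  7.13416904e+00,  9.46321341e+01,  1.29362663e-04,
        7.83522667e+01, -4.73206044e+00]), 'dq': array([-0.18876716,  0.00843638, -0.03530384,  0.00139687,  0.04025553,
        0.09694112]), 'joint_efforts': array([-8.67014514e-04, -4.17602170e+01, -3.59930885e+01,  7.73414550e-02,
        4.94122901e-02, -1.81324767e-04]), 'tcp_pos': array([0.21947605, 0.61115321, 0.21339955]), 'eef_rot': array([-1.79881845e+02, -9.90776228e-03,  1.60243157e+02]), 'wrist_force': array([-0.36274858, -0.56159568, -0.5200334 ]), 'ft_torque': array([0.05385308, 0.07039927, 0.00927657]), 'width': 0.09482677747668991}
side {'mtx': array([[384.82921438,   0.        , 246.0906654 ],
       [  0.        , 384.82921438, 192.57555941],
       [  0.        ,   0.        ,   1.        ]]), 'world_to_cam': array([[ 0.98914577, -0.14664004,  0.00934578, -0.56474264],
       [-0.09986874, -0.71758398, -0.6892746 ,  0.10701857],
       [ 0.10778164,  0.6808597 , -0.72443991,  0.84088288],
       [ 0.        ,  0.        ,  0.        ,  1.        ]])}
t
[... 158 characters left out ...]
   ]]), 'world_to_cam': array([[-0.01649125, -0.99985068,  0.00516389, -0.03276316],
       [-0.98861126,  0.01553278, -0.14968804,  0.56337171],
       [ 0.14958548, -0.00757362, -0.98871979,  1.00361377],
       [ 0.        ,  0.        ,  0.        ,  1.        ]])}
wrist {'mtx': array([[325.39765142,   0.        , 255.82280468],
       [  0.        , 325.39765142, 187.3916566 ],
       [  0.        ,   0.        ,   1.        ]]), 'world_to_cam': array([[ 0.33784765,  0.94119925, -0.00171202, -0.65030883],
       [ 0.9055256 , -0.3245453 ,  0.27330156, -0.03205609],
       [ 0.25667559, -0.09388457, -0.96192688,  0.39171671],
       [ 0.        ,  0.        ,  0.        ,  1.        ]])}
```

View pics/a_side.png

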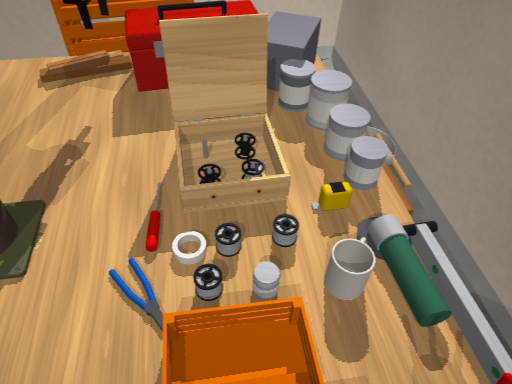

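View pics/a_top.png

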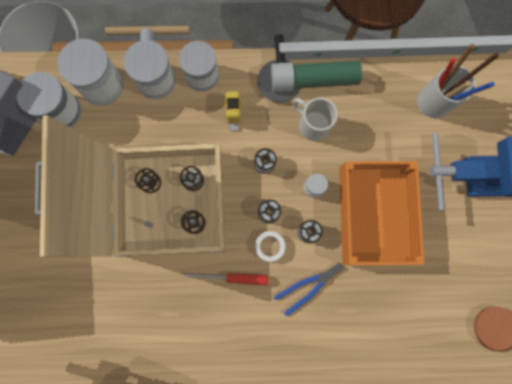

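View pics/a_wrist.png

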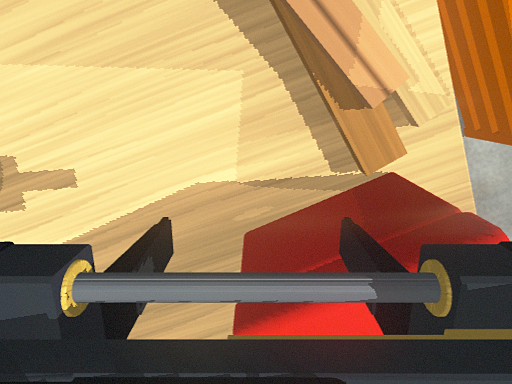

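```bash
cat > h.py <<'E'
from cell import r
import numpy as np, cv2
from scipy.spatial.transform import Rotation as Ro
def ray(c,uv):
    M=c["mtx"];T=c["world_to_cam"];R=T[:3,:3];t=T[:3,3]
    d=np.linalg.inv(M)@np.array([uv[0],uv[1],1.]);return -R.T@t, R.T@d
def onz(c,uv,z):
    o,d=ray(c,uv);return o+d*(z-o[2])/d[2]
def proj(c,p):
    T=c["world_to_cam"];q=T[:3,:3]@np.asarray(p)+T[:3,3];q=c["mtx"]@q;return q[:2]/q[2]
def st(o=None):
    o=o or r.get_obs()
    print("t",round(o["time"],2),"tcp",np.round(o["tcp_pos"],4),"rpy",np.round(o["eef_rot"],2),"F",np.round(o["wrist_force"],1),"w",round(o["width"],4),"q",np.round(o["joint_positions"],1));return o
def cloud(n,cap=None):
    c=r.get_calibration(n);p,d=cap or r.capture(n)
    v,u=np.mgrid[:384,:512];M=c["mtx"];X=np.stack([(u-M[0,2])/M[0,0]*d,(v-M[1,2])/M[1,1]*d,d],-1)
    T=c["world_to_cam"];W=(X-T[:3,3])@T[:3,:3];W[d==0]=np.nan;return p,W,c
def inc(target,yaw=None,R=None):
    "increments (units) from the current measured pose to target"
    o=r.get_obs();Rc=Ro.from_euler('xyz',o["eef_rot"],degrees=True)
    dp=Rc.inv().apply(np.asarray(target)-o["tcp_pos"])/0.03
    if R is None: R=Ro.from_euler('xyz',[180,0,yaw],degrees=True) if yaw is not None else Rc
    rv=(Rc.inv()*R).as_rotvec(degrees=True)/8
    print("inc",np.round(dp,2),np.round(rv,2))
E
python3 - <<'E'
from h import *
for n,b in [("top",(100,130,340,260)),("side",(160,100,320,320))]:
    p,W,c=cloud(n);np.save(f"W_{n}.npy",W);cv2.imwrite(f"raw_{n}.png",p)
    x0,y0,x1,y1=b;s=min(800/(x1-x0),600/(y1-y0))
    cv2.imwrite(f"pics/b_{n}.png",cv2.resize(p[y0:y1,x0:x1],None,fx=s,fy=s,interpolation=cv2.INTER_CUBIC))
W=np.load("W_top.npy")
for uv in [(148,180),(192,177),(193,222),(265,160),(269,211),(311,231),(168,148),(220,200),(345,165),(420,262),(300,300),(400,220)]:
    print(uv,np.round(W[uv[1],uv[0]],3))
E
```

```text
(148, 180) [0.596 0.203 0.051]
(192, 177) [0.6   0.097 0.061]
(193, 222) [0.493 0.094 0.064]
(265, 160) [ 0.652 -0.079 -0.   ]
(269, 211) [ 0.524 -0.086 -0.006]
(311, 231) [ 0.472 -0.188  0.   ]
(168, 148) [0.666 0.151 0.08 ]
(220, 200) [0.542 0.03  0.079]
(345, 165) [ 0.62  -0.263  0.075]
(420, 262) [ 0.393 -0.423  0.076]
(300, 300) [ 0.307 -0.155  0.009]
(400, 220) [ 0.495 -0.409  0.003]
```

View pics/b_top.png

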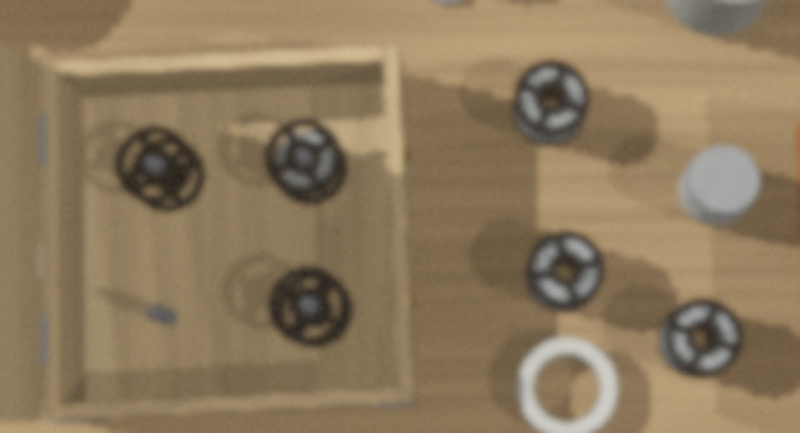

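View pics/b_side.png

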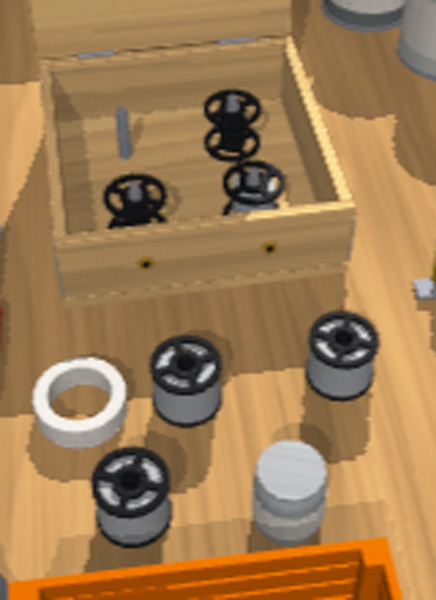

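```bash
python3 - <<'E'
from h import *
p=cv2.imread("raw_top.png");W=np.load("W_top.npy");c=r.get_calibration("top")
z=W[...,2]
u,v=np.meshgrid(np.arange(512),np.arange(384))
m=((z>.074)&(z<.086)&(u>100)&(u<235)&(v>135)&(v<265)).astype(np.uint8)
pts=W[m>0][:,:2].astype(np.float32)
b=cv2.minAreaRect(pts);print("rim",b,len(pts))
m2=((z>.069)&(z<.082)&(u>330)&(u<435)&(v>150)&(v<275))
print("crate",cv2.minAreaRect(W[m2][:,:2].astype(np.float32)))
# black spools
g=p.max(axis=2)
k=(g<60).astype(np.uint8)
n,l,s,ce=cv2.connectedComponentsWithStats(k,connectivity=8)
for i in range(1,n):
    x,y,w,h,a=s[i]
    if a>60 and 100<x<340 and 130<y<260:
        cn,_=cv2.findContours((l==i).astype(np.uint8),cv2.RETR_EXTERNAL,cv2.CHAIN_APPROX_NONE)
        cc=max(cn,key=len);e=cv2.fitEllipse(cc);(mx,my),rad=cv2.minEnclosingCircle(cc)
        print(s[i],np.round(e[0],1),np.round(e[1],1),"circ",round(mx,1),round(my,1),round(rad,1),"w@56",onz(c,e[0],.056).round(4),"w@46",onz(c,e[0],.046).round(4))
cw=r.get_calibration("wrist");o=r.get_obs();R=Ro.from_euler('xyz',o["eef_rot"],degrees=True)
T=cw["world_to_cam"];print("cam in tool",R.inv().apply(-T[:3,:3].T@T[:3,3]-o["tcp_pos"]), "axes in tool",(T[:3,:3]@R.as_matrix()).round(3))
E
```

```text
rim ((0.5482826232910156, 0.15539701282978058), (0.2506970763206482, 0.2532307505607605), 1.9849976301193237) 2035
crate ((0.5096128582954407, -0.3592528700828552), (0.19746218621730804, 0.24013425409793854), 89.17179870605469)
[137 174  22  15 113] [148.4 181.5] [12.  18.9] circ 147.5 180.5 10.8 w@56 [0.5916 0.2012 0.056 ] w@46 [0.5934 0.2035 0.046 ]
[182 211  19  21 142] [190.3 220.4] [14.4 19.3] circ 191.5 221.0 10.4 w@56 [0.4977 0.1014 0.056 ] w@46 [0.4986 0.1027 0.046 ]
cam in tool [ 0.07633947  0.00120514 -0.17091434] axes in tool [[ 0.     1.    -0.   ]
 [-0.962  0.    -0.273]
 [-0.273  0.     0.962]]
```

```bash
python3 - <<'E'
from h import *
for n in ["top","side"]:
    W=np.load(f"W_{n}.npy")
    P=W[(W[...,2]>.09)&(W[...,2]<.325)&(W[...,0]>.44)&(W[...,0]<.65)&(W[...,1]>.24)&(W[...,1]<.36)]
    for _ in range(4):
        cc=np.median(P,0) if _==0 else P.mean(0);_,_,V=np.linalg.svd(P-cc,full_matrices=False);nn=V[2];d=(P-cc)@nn;P=P[abs(d)<.006]
    nn=nn*np.sign(nn[1]);print(n,len(P),nn.round(3),"lean deg",np.degrees(np.arcsin(-nn[2])).round(2),"yaw",np.degrees(np.arctan2(nn[1],nn[0])),"y at z=.08",cc[1]-(nn[2]*(.08-cc[2])+nn[0]*(.548-cc[0]))/nn[1], P.max(0),P.min(0))
    ps=W[(W[...,2]>.074)&(W[...,2]<.086)&(W[...,0]>.40)&(W[...,0]<.70)&(W[...,1]>.0)&(W[...,1]<.29)]
    # wall y- outer edge, per x bins
    for lo in np.arange(.45,.65,.04):
        q=ps[(ps[:,0]>lo)&(ps[:,0]<lo+.04)];print("  y min",lo.round(2),np.percentile(q[:,1],1).round(4),end="")
    for lo in np.arange(.06,.24,.04):
        q=ps[(ps[:,1]>lo)&(ps[:,1]<lo+.04)];print("  x ",lo.round(2),np.percentile(q[:,0],1).round(4),np.percentile(q[:,0],99).round(4),end="")
    print()
E
python3 - <<'E'
import cv2
p=cv2.imread("raw_side.png");cv2.imwrite("pics/c_side.png",cv2.resize(p[110:215,165:300],None,fx=5.5,fy=5.5,interpolation=cv2.INTER_CUBIC))
E
```

```text
top 6795 [-0.034  0.986 -0.16 ] lean deg 9.22 yaw 91.97422018364058 y at z=.08 0.2789477703354648 [0.64999771 0.32786218 0.32497801] [0.4400177  0.2753875  0.09003381]
  y min 0.45 0.026  y min 0.49 0.0279  y min 0.53 0.0299  y min 0.57 0.03  y min 0.61 0.0318  x  0.06 0.4258 0.6758  x  0.1 0.4243 0.6738  x  0.14 0.4228 0.6716  x  0.18 0.4212 0.6706  x  0.22 0.4197 0.6703
side 8122 [-0.033  0.987 -0.16 ] lean deg 9.22 yaw 91.9447936411056 y at z=.08 0.2778856021882529 [0.64995766 0.32384814 0.32498428] [0.44000506 0.2723261  0.090001  ]
  y min 0.45 0.023  y min 0.49 0.0248  y min 0.53 0.0263  y min 0.57 0.0278  y min 0.61 0.0285  x  0.06 0.4248 0.6742  x  0.1 0.4247 0.6727  x  0.14 0.423 0.6721  x  0.18 0.4216 0.6703  x  0.22 0.4203 0.6692
```

View pics/c_side.png

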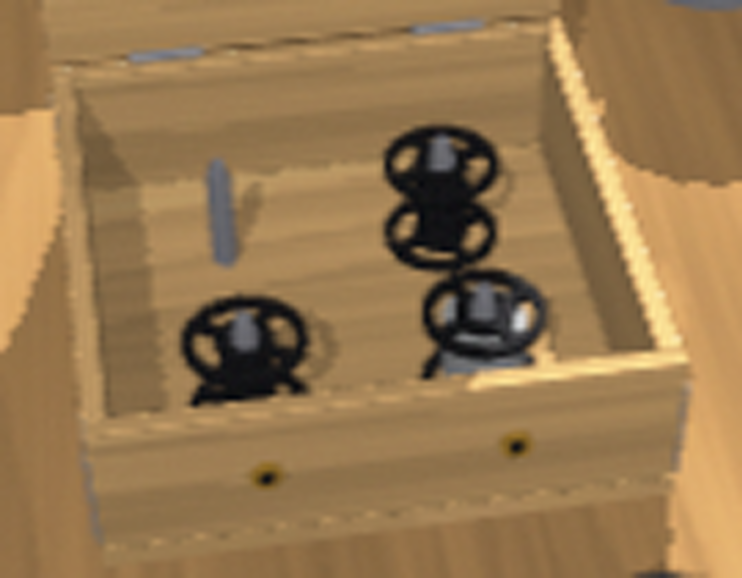

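```bash
python3 - <<'E'
from h import *
ct=r.get_calibration("top");cs=r.get_calibration("side")
for n,(a,b) in {"s4 tip":((148.6,224.2),(204.6,139.5))}.items():
    o1,d1=ray(ct,a);o2,d2=ray(cs,b)
    A=np.stack([d1,-d2],1);t=np.linalg.lstsq(A,o2-o1,rcond=None)[0];p1=o1+d1*t[0];p2=o2+d2*t[1];print(n,p1.round(4),p2.round(4))
for n,p in dict(s1=(.602,.1021),s2=(.4961,.0984),s3=(.5983,.2080),s4=(.4924,.2043)).items():
    print(n,proj(ct,(*p,.07)).round(1),proj(cs,(*p,.07)).round(1))
W=np.load("W_top.npy");z=W[...,2]
m=(z>.068)&(z<.082)&(W[...,1]<-.2)&(W[...,1]>-.5)&(W[...,0]>.3)&(W[...,0]<.66)
P=W[m];print("crate",np.percentile(P,[1,5,50,95,99],axis=0).round(3))
st();inc((.30,.25,.30),yaw=-88)
E
```

```text
s4 tip [0.4887 0.1944 0.0752] [0.4932 0.1946 0.0756]
s1 [189.4 175.5] [252.9 161.5]
s2 [190.8 220.5] [209.  166.6]
s3 [144.2 177.7] [245.  134.5]
s4 [144.8 222.9] [204.2 138.9]
crate [[ 0.391 -0.432  0.069]
 [ 0.392 -0.431  0.07 ]
 [ 0.514 -0.353  0.074]
 [ 0.628 -0.262  0.078]
 [ 0.63  -0.26   0.079]]
t 0.25 tcp [0.2196 0.6115 0.2141] rpy [-179.94   -0.    160.24] F [-0.3  0.5  0. ] w 0.0949 q [65.5  7.1 94.6 -0.  78.4 -4.7]
inc [ -6.59 -10.44  -2.85] [-0.000e+00 -1.000e-02 -1.397e+01]
```

>>> carry_out:
  increments:
    - [-0.6, -1.0, -0.6, 0, 0, -1]
    - [-1.4, -2.2, -1.2, 0, 0, -2]
    - [-2.2, -3.5, -1.8, 0, 0, -3]
    - [-3.0, -4.7, -2.4, 0, 0, -4]
    - [-3.6, -5.7, -2.85, 0, 0, -5]
  gripper: 0.1

```text
time: 0.75
tcp_pos: [0.2639, 0.4125, 0.3014]
eef_rot: [180.0, 0.1, -159.4]
wrist_force: [-0.3, 1.0, 0.7]
width: 0.0857
```

```bash
python3 - <<'E'
from h import *
st();inc((.30,.25,.30),yaw=-88)
E
```

```text
t 0.75 tcp [0.2639 0.4125 0.3014] rpy [ 1.7998e+02  8.0000e-02 -1.5944e+02] F [-0.3  1.   0.7] w 0.0857 q [ 51.1 -16.  108.1  -0.   87.9 -59.4]
inc [ 0.78 -5.49  0.04] [-0.    0.01 -8.93]
```

>>> carry_out:
  increments:
    - [0.15, -1.1, 0, 0, 0, -1]
    - [0.3, -2.2, 0, 0, 0, -2]
    - [0.45, -3.3, 0, 0, 0, -3]
    - [0.6, -4.4, 0, 0, 0, -4]
    - [0.78, -5.5, 0, 0, 0, -5]

```text
time: 1.25
tcp_pos: [0.2987, 0.2501, 0.3001]
eef_rot: [-180.0, 0.0, -119.4]
wrist_force: [0.4, -0.5, 0.6]
width: 0.0855
```

```bash
python3 - <<'E'
from h import *
st();inc((.5983,.208,.18),yaw=-88)
E
```

```text
t 1.25 tcp [0.2987 0.2501 0.3001] rpy [-1.7998e+02  2.0000e-02 -1.1940e+02] F [ 0.4 -0.5  0.6] w 0.0855 q [  32.   -30.3  118.4   -0.    91.9 -118.6]
inc [-3.68 -9.39  4.01] [-0.    0.   -3.93]
```

>>> carry_out:
  increments:
    - [-0.5, -1.2, 0, 0, 0, -1]
    - [-1.1, -2.7, 0.5, 0, 0, -2]
    - [-1.7, -4.2, 1, 0, 0, -3]
    - [-2.3, -5.8, 1.5, 0, 0, -3.93]
    - [-2.9, -7.3, 2, 0, 0, -3.93]

```text
time: 1.75
tcp_pos: [0.5286, 0.2183, 0.2413]
eef_rot: [-180.0, 0.0, -88.2]
wrist_force: [-0.1, 0.5, 0.6]
width: 0.0856
```

```bash
python3 - <<'E'
from h import *
st();inc((.5983,.208,.18),yaw=-88)
E
```

```text
t 1.75 tcp [0.5286 0.2183 0.2413] rpy [-1.7997e+02  1.0000e-02 -8.8220e+01] F [-0.1  0.5  0.6] w 0.0856 q [  17.1   -3.7  103.     0.    80.6 -164.7]
inc [ 0.41 -2.31  2.04] [-0.    0.   -0.03]
```

>>> carry_out:
  increments:
    - [0.1, -0.4, 0.4, 0, 0, 0.5]
    - [0.2, -1, 0.8, 0, 0, 0.85]
    - [0.3, -1.6, 1.3, 0, 0, 0.85]
    - [0.41, -2.31, 1.8, 0, 0, 0.85]
    - [0.41, -2.31, 2, 0, 0, 0.85]

```text
time: 2.25
tcp_pos: [0.597, 0.2079, 0.1795]
eef_rot: [179.9, -0.1, -95.2]
wrist_force: [-0.2, -0.3, 0.2]
width: 0.0854
```

```bash
python3 - <<'E'
from h import *
st();c=r.get_calibration("wrist");p,d=r.capture("wrist");cv2.imwrite("pics/d_w.png",p);st()
for s in [(.5983,.208,.07),(.5983,.208,.056)]:print(proj(c,s))
E
```

```text
t 2.25 tcp [0.597  0.2079 0.1795] rpy [ 1.7986e+02 -6.0000e-02 -9.5180e+01] F [-0.2 -0.3  0.2] w 0.0854 q [  14.3    6.3   98.8   -0.    75.  -160.5]
t 2.3 tcp [0.5956 0.2081 0.1789] rpy [ 1.7975e+02 -8.0000e-02 -9.5160e+01] F [-0.6  0.1  0.9] w 0.0858 q [  14.4    6.3   98.9    0.    75.  -160.5]
[255.22614083 183.86295323]
[255.22738335 179.95070884]
```

View pics/d_w.png

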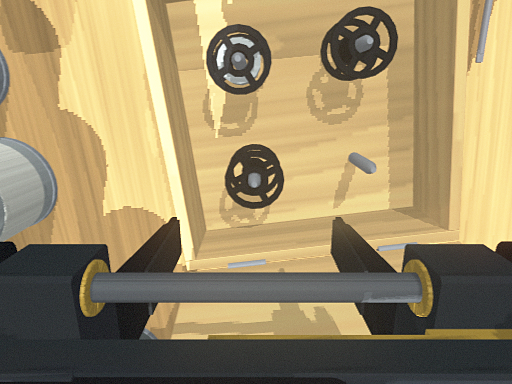

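>>> carry_out:
  increments:
    - [0.0, -0.05, 1.0, 0, 0, 0]
    - [0, -0.05, 2.0, 0, 0, 0]
    - [0, -0.05, 3.2, 0, 0, 0]
    - [0, -0.05, 4.3, 0, 0, 0]
    - [0, -0.05, 5.1, 0, 0, 0]
  gripper: 0.2

```text
time: 2.8
tcp_pos: [0.5961, 0.2087, 0.0272]
eef_rot: [179.9, -0.0, -95.1]
wrist_force: [0.4, 0.3, -0.4]
width: 0.0763
```

>>> carry_out:
  increments:
    - [0, 0, 0, 0, 0, 0]
    - [0, 0, 0, 0, 0, 0]
    - [0, 0, 0, 0, 0, 0]
    - [0, 0, 0, 0, 0, 0]
    - [0, 0, 0, 0, 0, 0]
  gripper: 0.6

```text
time: 3.3
tcp_pos: [0.5992, 0.209, 0.0311]
eef_rot: [-179.8, 0.1, -95.1]
wrist_force: [-0.0, 0.4, 4.4]
width: 0.0576
```

```bash
python3 - <<'E'
from h import *
st()
E
```

```text
t 3.3 tcp [0.5992 0.209  0.0311] rpy [-1.7981e+02  7.0000e-02 -9.5110e+01] F [-0.   0.4  4.4] w 0.0576 q [  14.4   15.   104.3    0.    60.5 -160.5]
```

>>> carry_out:
  increments:
    - [0, 0, 0, 0, 0, 0]
    - [0, 0, 0, 0, 0, 0]
    - [0, 0, -0.2, 0, 0, 0]
    - [0, 0, -0.5, 0, 0, 0]
    - [0, 0, -0.9, 0, 0, 0]

```text
time: 3.8
tcp_pos: [0.5973, 0.2084, 0.0559]
eef_rot: [179.9, -0.0, -95.1]
wrist_force: [-1.1, 0.1, -0.3]
width: 0.0577
```

```bash
python3 - <<'E'
from h import *
st()
E
```

```text
t 3.8 tcp [0.5973 0.2084 0.0559] rpy [ 1.7993e+02 -3.0000e-02 -9.5120e+01] F [-1.1  0.1 -0.3] w 0.0577 q [  14.4   13.2  103.7   -0.    63.1 -160.5]
```

>>> carry_out:
  increments:
    - [0, 0, -1, 0, 0, 0]
    - [0, 0, -2.2, 0, 0, 0]
    - [0, 0, -3.4, 0, 0, 0]
    - [0, 0, -4.6, 0, 0, 0]
    - [0, 0, -5.5, 0, 0, 0]

```text
time: 4.3
tcp_pos: [0.5985, 0.2087, 0.2249]
eef_rot: [-179.8, 0.1, -95.1]
wrist_force: [-0.1, -0.2, -1.3]
width: 0.0576
```

```bash
python3 - <<'E'
from h import *
st();inc((.57,-.346,.22),yaw=-156)
E
```

```text
t 4.3 tcp [0.5985 0.2087 0.2249] rpy [-1.7979e+02  7.0000e-02 -9.5120e+01] F [-0.1 -0.2 -1.3] w 0.0576 q [  14.4    4.6   96.3   -0.    78.9 -160.5]
inc [18.5  -0.7   0.14] [-0.02  0.02  7.61]
```

>>> carry_out:
  increments:
    - [1.0, 0, 0, 0, 0, 0.5]
    - [2.5, -0.1, 0, 0, 0, 1.2]
    - [4.0, -0.15, 0, 0, 0, 1.9]
    - [5.5, -0.2, 0, 0, 0, 2.6]
    - [7.0, -0.25, 0, 0, 0, 3.3]

```text
time: 4.8
tcp_pos: [0.5862, -0.0029, 0.2219]
eef_rot: [-179.9, 0.0, -121.7]
wrist_force: [0.0, 0.5, -0.3]
width: 0.0576
```

```bash
python3 - <<'E'
from h import *
st();inc((.57,-.346,.22),yaw=-156)
E
```

```text
t 4.8 tcp [ 0.5862 -0.0029  0.2219] rpy [-1.7994e+02  3.0000e-02 -1.2172e+02] F [ 0.   0.5 -0.3] w 0.0576 q [  -5.5   -1.2  102.5   -0.    78.7 -153.8]
inc [10.01 -5.55  0.07] [-0.01  0.01  4.28]
```

>>> carry_out:
  increments:
    - [1.2, -0.7, 0, 0, 0, 0.6]
    - [2.5, -1.4, 0, 0, 0, 1.2]
    - [3.8, -2.1, 0, 0, 0, 1.9]
    - [5.1, -2.8, 0, 0, 0, 2.6]
    - [6.4, -3.5, 0, 0, 0, 3.3]

```text
time: 5.3
tcp_pos: [0.5753, -0.2216, 0.222]
eef_rot: [-179.9, 0.0, -148.1]
wrist_force: [1.1, 0.2, -0.8]
width: 0.0573
```

```bash
python3 - <<'E'
from h import *
st();inc((.57,-.346,.12),yaw=-156)
E
```

```text
t 5.3 tcp [ 0.5753 -0.2216  0.222 ] rpy [-1.7994e+02  4.0000e-02 -1.4815e+02] F [ 1.1  0.2 -0.8] w 0.0573 q [ -26.1    2.6   98.6    0.    78.7 -147.9]
inc [ 2.34 -3.42  3.4 ] [-0.01  0.01  0.98]
```

>>> carry_out:
  increments:
    - [0.7, -1.0, 0, 0, 0, 0.3]
    - [1.5, -2.1, 0, 0, 0, 0.6]
    - [2.34, -3.3, 0.4, 0, 0, 0.98]
    - [2.34, -3.42, 1.9, 0, 0, 0.98]
    - [2.34, -3.42, 3.3, 0, 0, 0.98]

```text
time: 5.8
tcp_pos: [0.5712, -0.3466, 0.1229]
eef_rot: [-179.8, 0.1, -155.9]
wrist_force: [-0.4, 0.8, -1.0]
width: 0.0578
```

```bash
python3 - <<'E'
from h import *
st();inc((.57,-.346,.026),yaw=-156)
p,d=r.capture("wrist");cv2.imwrite("pics/e_w.png",p)
E
```

```text
t 5.8 tcp [ 0.5712 -0.3466  0.1229] rpy [-1.7980e+02  1.2000e-01 -1.5591e+02] F [-0.4  0.8 -1. ] w 0.0578 q [ -35.9   13.1   96.8   -0.    69.8 -149.9]
inc [0.04 0.05 3.23] [-0.03  0.01  0.01]
```

View pics/e_w.png

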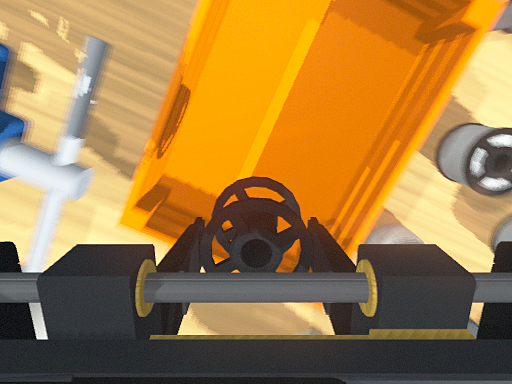

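>>> carry_out:
  increments:
    - [0, 0, 1.0, 0, 0, 0]
    - [0, 0, 2.0, 0, 0, 0]
    - [0, 0, 2.7, 0, 0, 0]
    - [0, 0, 3.0, 0, 0, 0]
    - [0, 0, 3.15, 0, 0, 0]

```text
time: 6.35
tcp_pos: [0.5708, -0.3439, 0.0276]
eef_rot: [180.0, -0.0, -155.7]
wrist_force: [0.3, -0.4, -0.1]
width: 0.0576
```

>>> carry_out:
  increments:
    - [0, 0, 0, 0, 0, 0]
    - [0, 0, 0, 0, 0, 0]
    - [0, 0, 0, 0, 0, 0]
    - [0, 0, 0, 0, 0, 0]
    - [0, 0, 0, 0, 0, 0]
  gripper: 0.22

```text
time: 6.85
tcp_pos: [0.5711, -0.3443, 0.028]
eef_rot: [-179.9, 0.0, -155.8]
wrist_force: [0.5, 0.0, 0.1]
width: 0.0741
```

>>> carry_out:
  increments:
    - [0, 0, -0.6, 0, 0, 0]
    - [0, 0, -1.6, 0, 0, 0]
    - [0, 0, -2.9, 0, 0, 0]
    - [0, 0, -4.4, 0, 0, 0]
    - [0, 0, -5.8, 0, 0, 0]

```text
time: 7.35
tcp_pos: [0.5708, -0.3441, 0.2049]
eef_rot: [-179.9, 0.1, -155.8]
wrist_force: [0.1, -0.4, -0.1]
width: 0.0741
```

```bash
python3 - <<'E'
from h import *
st();inc((.4961,.0984,.22),yaw=-100);inc((.53,-.1,.22),yaw=-140)
p,d=r.capture("top");cv2.imwrite("pics/f_top.png",cv2.resize(p[120:280,90:440],None,fx=2.2,fy=2.2))
E
```

```text
t 7.35 tcp [ 0.5708 -0.3441  0.2049] rpy [-1.7991e+02  5.0000e-02 -1.5576e+02] F [ 0.1 -0.4 -0.1] w 0.0741 q [ -35.7    9.4   92.9    0.    77.6 -149.9]
inc [-3.79 14.47 -0.52] [-0.01  0.   -6.97]
inc [-2.1   7.98 -0.51] [-0.01  0.01 -1.97]
```

View pics/f_top.png

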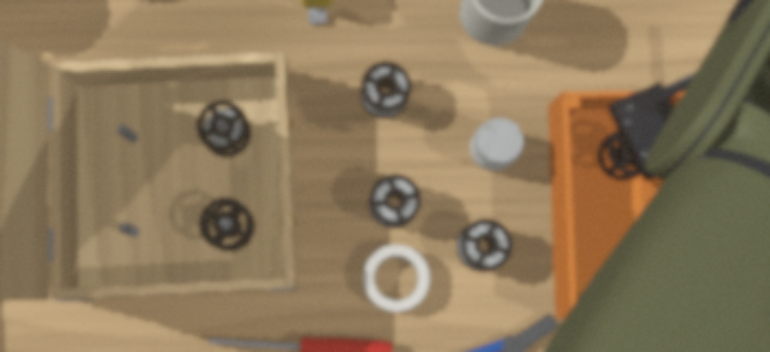

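>>> carry_out:
  increments:
    - [-0.35, 1.2, -0.2, 0, 0, -0.6]
    - [-0.7, 2.6, -0.5, 0, 0, -1.2]
    - [-1.05, 4.1, -0.5, 0, 0, -1.9]
    - [-1.45, 5.6, -0.5, 0, 0, -2.5]
    - [-1.8, 7.1, -0.5, 0, 0, -3.1]

```text
time: 7.9
tcp_pos: [0.5322, -0.1261, 0.2178]
eef_rot: [-179.9, 0.1, -130.8]
wrist_force: [0.0, 0.0, -0.5]
width: 0.0741
```

```bash
python3 - <<'E'
from h import *
st();inc((.4961,.0984,.18),yaw=-105)
E
```

```text
t 7.9 tcp [ 0.5322 -0.1261  0.2178] rpy [-1.7989e+02  5.0000e-02 -1.3079e+02] F [ 0.   0.  -0.5] w 0.0741 q [ -19.    -6.2  107.6    0.    78.5 -158.2]
inc [-4.88  5.8   1.25] [-0.01  0.   -3.22]
```

>>> carry_out:
  increments:
    - [-0.9, 1.1, 0, 0, 0, -0.6]
    - [-1.8, 2.2, 0, 0, 0, -1.2]
    - [-2.8, 3.3, 0.2, 0, 0, -1.9]
    - [-3.8, 4.5, 0.6, 0, 0, -2.6]
    - [-4.88, 5.8, 1.0, 0, 0, -3.22]

```text
time: 8.4
tcp_pos: [0.4973, 0.0966, 0.1883]
eef_rot: [-179.8, 0.1, -105.0]
wrist_force: [0.3, 0.2, -0.2]
width: 0.0744
```

>>> carry_out:
  increments:
    - [0, 0, 0, 0, 0, 0]
    - [0, 0, 0, 0, 0, 0]

```text
time: 8.6
tcp_pos: [0.4972, 0.0958, 0.1875]
eef_rot: [-179.9, -0.0, -105.1]
wrist_force: [0.1, -0.9, 0.5]
width: 0.0745
```

```bash
python3 - <<'E'
from h import *
st();inc((.4961,.0984,.026),yaw=-105)
c=r.get_calibration("wrist");p,d=r.capture("wrist");cv2.imwrite("pics/g_w.png",p)
for s in [(.602,.1021),(.4961,.0984),(.5983,.2080),(.4924,.2043)]:print(proj(c,(*s,.07)).round(1))
E
```

```text
t 8.6 tcp [0.4972 0.0958 0.1875] rpy [-1.7995e+02 -1.0000e-02 -1.0507e+02] F [ 0.1 -0.9  0.5] w 0.0745 q [   4.8  -10.4  114.3   -0.    76.1 -160.1]
inc [-0.08  0.06  5.38] [-0.01 -0.   -0.01]
[151.5 215.1]
[258.8 183.4]
[190.2 307.5]
[289.5 280.9]
```

View pics/g_w.png

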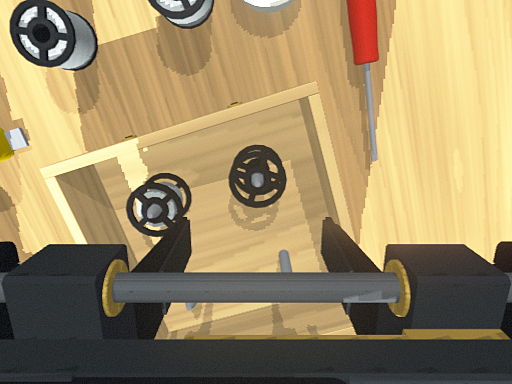

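>>> carry_out:
  increments:
    - [0, 0, 1.1, 0, 0, 0]
    - [0, 0, 2.2, 0, 0, 0]
    - [0, 0, 3.5, 0, 0, 0]
    - [0, 0, 4.7, 0, 0, 0]
    - [0, 0, 5.3, 0, 0, 0]

```text
time: 9.15
tcp_pos: [0.4961, 0.0929, 0.0252]
eef_rot: [179.8, -0.1, -105.4]
wrist_force: [-0.2, 1.0, 0.4]
width: 0.0743
```

>>> carry_out:
  increments:
    - [0, 0, 0, 0, 0, 0]
    - [0, 0, 0, 0, 0, 0]
    - [0, 0, 0, 0, 0, 0]
    - [0, 0, 0, 0, 0, 0]
    - [0, 0, 0, 0, 0, 0]
  gripper: 0.6

```text
time: 9.65
tcp_pos: [0.4979, 0.0945, 0.0292]
eef_rot: [-179.9, -0.0, -105.2]
wrist_force: [-5.5, -3.1, 3.9]
width: 0.0577
```

>>> carry_out:
  increments:
    - [0, 0, 0, 0, 0, 0]
    - [0, 0, -0.5, 0, 0, 0]
    - [0, 0, -1.5, 0, 0, 0]
    - [0, 0, -2.8, 0, 0, 0]
    - [0, 0, -4.1, 0, 0, 0]

```text
time: 10.15
tcp_pos: [0.4981, 0.0953, 0.1538]
eef_rot: [-179.8, 0.1, -105.2]
wrist_force: [-0.1, -0.1, 1.2]
width: 0.0576
```

```bash
python3 - <<'E'
from h import *
st();inc((.45,-.346,.22),yaw=-165)
E
```

```text
t 10.15 tcp [0.4981 0.0953 0.1538] rpy [-1.7984e+02  9.0000e-02 -1.0519e+02] F [-0.1 -0.1  1.2] w 0.0576 q [   4.7   -8.7  116.2    0.    72.4 -160.1]
inc [14.61 -2.31 -2.22] [-0.01  0.02  7.48]
```

>>> carry_out:
  increments:
    - [0.3, 0, -1.1, 0, 0, 0.1]
    - [1.3, -0.1, -2.2, 0, 0, 0.6]
    - [2.8, -0.3, -2.2, 0, 0, 1.4]
    - [4.3, -0.6, -2.2, 0, 0, 2.2]
    - [5.8, -0.9, -2.2, 0, 0, 3.0]

```text
time: 10.65
tcp_pos: [0.4787, -0.0815, 0.2197]
eef_rot: [-179.7, 0.2, -129.4]
wrist_force: [0.5, 0.2, -0.7]
width: 0.0579
```

```bash
python3 - <<'E'
from h import *
st();inc((.45,-.346,.22),yaw=-165)
E
```

```text
t 10.65 tcp [ 0.4787 -0.0815  0.2197] rpy [-1.7969e+02  1.6000e-01 -1.2939e+02] F [ 0.5  0.2 -0.7] w 0.0579 q [ -16.   -14.8  114.8    0.    79.6 -156.6]
inc [ 7.42 -4.86 -0.  ] [-0.03  0.03  4.45]
```

>>> carry_out:
  increments:
    - [1.2, -0.8, 0, 0, 0, 0.8]
    - [2.4, -1.6, 0, 0, 0, 1.6]
    - [3.6, -2.4, 0, 0, 0, 2.4]
    - [4.9, -3.2, 0, 0, 0, 3.2]
    - [6.1, -4.0, 0, 0, 0, 4.0]

```text
time: 11.15
tcp_pos: [0.4556, -0.3, 0.2192]
eef_rot: [-179.8, 0.2, -161.5]
wrist_force: [-0.2, -0.3, -0.6]
width: 0.0577
```

```bash
python3 - <<'E'
from h import *
st();inc((.45,-.346,.1),yaw=-165)
E
```

```text
t 11.15 tcp [ 0.4556 -0.3     0.2192] rpy [-1.7978e+02  1.7000e-01 -1.6147e+02] F [-0.2 -0.3 -0.6] w 0.0577 q [ -39.    -6.5  107.8    0.    78.5 -147.6]
inc [ 0.68 -1.38  3.98] [-0.03  0.02  0.44]
```

>>> carry_out:
  increments:
    - [0.5, -1.0, 0.2, 0, 0, 0.4]
    - [0.68, -1.38, 1.3, 0, 0, 0.44]
    - [0.68, -1.38, 2.7, 0, 0, 0.44]
    - [0.68, -1.38, 4.0, 0, 0, 0.44]
    - [0.68, -1.38, 5.0, 0, 0, 0.44]

```text
time: 11.65
tcp_pos: [0.4495, -0.3438, 0.0662]
eef_rot: [-179.9, 0.1, -164.7]
wrist_force: [0.0, -0.6, -0.7]
width: 0.0578
```

>>> carry_out:
  increments:
    - [0, 0, 0.4, 0, 0, 0]
    - [0, 0, 0.8, 0, 0, 0]
    - [0, 0, 1.1, 0, 0, 0]
    - [0, 0, 1.3, 0, 0, 0]
    - [0, 0, 1.4, 0, 0, 0]

```text
time: 12.15
tcp_pos: [0.4498, -0.3439, 0.0254]
eef_rot: [-179.9, 0.0, -164.7]
wrist_force: [0.6, 0.9, -0.2]
width: 0.0576
```

>>> carry_out:
  increments:
    - [0, 0, 0, 0, 0, 0]
    - [0, 0, 0, 0, 0, 0]
    - [0, 0, 0, 0, 0, 0]
    - [0, 0, 0, 0, 0, 0]
    - [0, 0, 0, 0, 0, 0]
  gripper: 0.22

```text
time: 12.65
tcp_pos: [0.4493, -0.3435, 0.025]
eef_rot: [-180.0, 0.0, -164.7]
wrist_force: [-0.1, 0.7, -0.2]
width: 0.0741
```

>>> carry_out:
  increments:
    - [0, 0, -0.6, 0, 0, 0]
    - [0, 0, -1.6, 0, 0, 0]
    - [0, 0, -2.9, 0, 0, 0]
    - [0, 0, -4.4, 0, 0, 0]
    - [0, 0, -5.8, 0, 0, 0]

```text
time: 13.15
tcp_pos: [0.4491, -0.3433, 0.2006]
eef_rot: [-180.0, 0.0, -164.7]
wrist_force: [0.4, -0.6, -1.4]
width: 0.0744
```

```bash
python3 - <<'E'
from h import *
st()
p,W,c=cloud("top");cv2.imwrite("raw_top2.png",p);np.save("W_top2.npy",W)
cv2.imwrite("pics/h_top.png",cv2.resize(p[120:280,90:440],None,fx=2.2,fy=2.2))
p,W,c=cloud("side");cv2.imwrite("raw_side2.png",p);np.save("W_side2.npy",W)
cv2.imwrite("pics/h_side.png",cv2.resize(p[100:384,100:400],None,fx=2.1,fy=2.1))
E
```

```text
t 13.15 tcp [ 0.4491 -0.3433  0.2006] rpy [-1.7999e+02  1.0000e-02 -1.6471e+02] F [ 0.4 -0.6 -1.4] w 0.0744 q [ -42.8   -3.1  106.4   -0.    76.7 -148.1]
```

View pics/h_top.png

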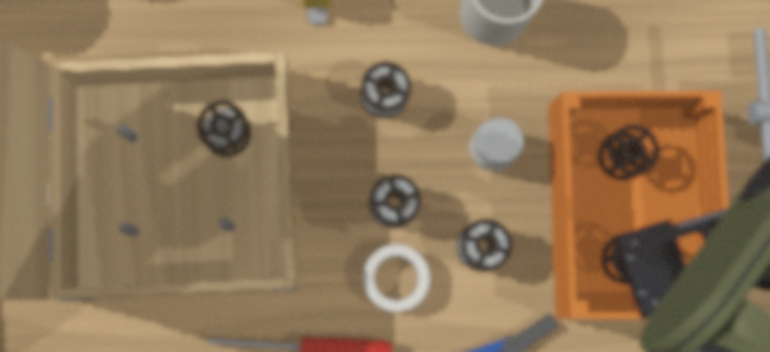

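View pics/h_side.png

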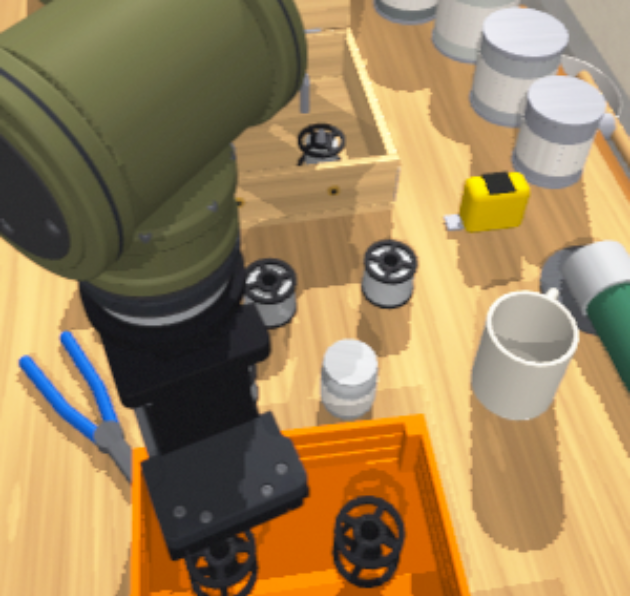

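```bash
cat >> h.py <<'E'
def spools(W):
    for n,(x,y) in dict(A=(.645,-.085),B=(.525,-.09),C=(.472,-.185)).items():
        m=(W[...,2]>.036)&(W[...,2]<.053)&(np.hypot(W[...,0]-x,W[...,1]-y)<.05)
        n_,l,s,ce=cv2.connectedComponentsWithStats(m.astype(np.uint8),connectivity=8)
        if n_<2: print(n,"none");continue
        i=1+np.argmax(s[1:,4]);P=W[l==i];(a,b),rad=cv2.minEnclosingCircle(P[:,:2].astype(np.float32))
        print(n,len(P),"circ",round(a,4),round(b,4),round(rad,4),"mid",((P.max(0)+P.min(0))/2).round(4)[:2],"z",np.median(P[:,2]).round(4))
SP=dict(s1=(.602,.1021),s2=(.4961,.0984),s3=(.5983,.2080),s4=(.4924,.2043))
def spind(W):
    for n,(x,y) in SP.items():
        m=(W[...,2]>.058)&(W[...,2]<.08)&(np.hypot(W[...,0]-x,W[...,1]-y)<.015)
        P=W[m]
        if len(P): print(n,len(P),P.mean(0).round(4),((P.max(0)+P.min(0))/2).round(4))
E
python3 - <<'E'
from h import *
for n in ["top","side"]:
    print(n);W=np.load(f"W_{n}2.npy");spools(W);spind(W)
W=np.load("W_side.npy");print("side0");spools(W);spind(W)
E
```

```text
top
A 385 circ 0.6467 -0.0762 0.0284 mid [ 0.6472 -0.0771] z 0.0444
B 396 circ 0.5207 -0.0835 0.0278 mid [ 0.5205 -0.084 ] z 0.0445
C 410 circ 0.4707 -0.18 0.028 mid [ 0.4704 -0.1805] z 0.0445
s1 30 [0.6022 0.1025 0.0627] [0.603  0.1022 0.0659]
s2 20 [0.4965 0.0986 0.0653] [0.497  0.0991 0.0649]
s3 21 [0.5985 0.2072 0.0652] [0.5991 0.2077 0.0658]
s4 21 [0.493  0.2037 0.0647] [0.4927 0.2054 0.0651]
side
A 452 circ 0.6456 -0.0783 0.0289 mid [ 0.6449 -0.0784] z 0.0452
B 452 circ 0.5199 -0.0849 0.0283 mid [ 0.5213 -0.0851] z 0.045
C 26 circ 0.4913 -0.1885 0.0102 mid [ 0.4942 -0.1885] z 0.0463
s1 24 [0.6022 0.0986 0.0639] [0.6039 0.0988 0.0646]
s2 4 [0.4998 0.0954 0.0654] [0.4994 0.0959 0.0657]
s3 11 [0.6004 0.2042 0.063 ] [0.6005 0.2044 0.0644]
side0
A 454 circ 0.6449 -0.078 0.0292 mid [ 0.6455 -0.0778] z 0.0451
B 482 circ 0.5202 -0.0854 0.0284 mid [ 0.5197 -0.0858] z 0.0453
C 602 circ 0.4688 -0.1817 0.0292 mid [ 0.4702 -0.1818] z 0.0453
s1 26 [0.6011 0.0985 0.0635] [0.6    0.0986 0.0645]
s2 29 [0.495  0.0952 0.0631] [0.4952 0.0953 0.0645]
s3 25 [0.5971 0.2036 0.0636] [0.5955 0.2061 0.0653]
s4 18 [0.4926 0.2012 0.0649] [0.4926 0.2018 0.0645]
```

```bash
python3 - <<'E'
from h import *
st();inc((.4705,-.1802,.12),yaw=-138)
W=np.load("W_top.npy")
E
```

```text
t 13.25 tcp [ 0.4523 -0.3463  0.2073] rpy [-179.32    0.42 -164.71] F [ 0.6 -1.   1.1] w 0.0741 q [ -42.8   -3.3  105.9   -0.    76.6 -148.1]
inc [-2.02  5.21  2.86] [-0.1   0.03 -3.34]
```

>>> carry_out:
  increments:
    - [-0.4, 1.0, 0, 0, 0, -0.6]
    - [-0.8, 2.1, 0, 0, 0, -1.4]
    - [-1.3, 3.3, 0.5, 0, 0, -2.2]
    - [-1.7, 4.4, 1.2, 0, 0, -3.0]
    - [-2.02, 5.2, 1.8, 0, 0, -3.34]

```text
time: 13.75
tcp_pos: [0.4661, -0.1749, 0.1434]
eef_rot: [180.0, 0.0, -137.8]
wrist_force: [0.8, 0.1, 0.1]
width: 0.0742
```

>>> carry_out:
  increments:
    - [0, 0, 0, 0, 0, 0]
    - [0, 0, 0, 0, 0, 0]

```text
time: 13.95
tcp_pos: [0.4663, -0.1768, 0.1442]
eef_rot: [180.0, -0.0, -138.0]
wrist_force: [0.7, -0.9, -0.1]
width: 0.0743
```

```bash
python3 - <<'E'
from h import *
st();inc((.4705,-.1802,.012),yaw=-138)
c=r.get_calibration("wrist");p,d=r.capture("wrist");cv2.imwrite("pics/i_w.png",p);print(proj(c,(.4705,-.1802,.046)))
st()
E
```

```text
t 13.95 tcp [ 0.4663 -0.1768  0.1442] rpy [ 1.7996e+02 -5.0000e-02 -1.3796e+02] F [ 0.7 -0.9 -0.1] w 0.0743 q [ -26.9   -9.2  117.6   -0.    71.7 -158.9]
inc [-0.03 -0.18  4.41] [ 0.01 -0.01  0.  ]
[249.5590864  187.44706489]
t 14.0 tcp [ 0.4668 -0.1776  0.1452] rpy [-1.7995e+02 -1.0000e-02 -1.3802e+02] F [ 0.6 -1.3  0.7] w 0.0743 q [ -27.    -9.2  117.5   -0.    71.7 -158.9]
```

View pics/i_w.png

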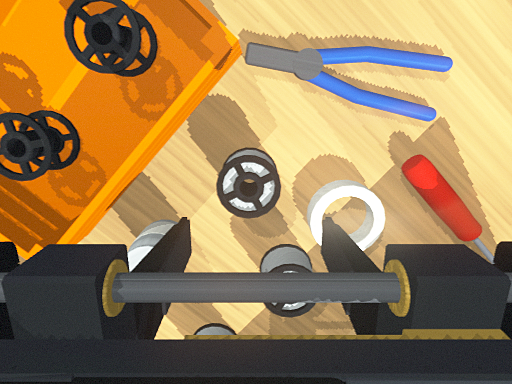

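>>> carry_out:
  increments:
    - [0, -0.1, 1.0, 0, 0, 0]
    - [0, -0.15, 2.0, 0, 0, 0]
    - [0, -0.15, 3.0, 0, 0, 0]
    - [0, -0.15, 3.9, 0, 0, 0]
    - [0, -0.15, 4.4, 0, 0, 0]

```text
time: 14.5
tcp_pos: [0.469, -0.1816, 0.0114]
eef_rot: [179.9, -0.0, -138.1]
wrist_force: [-0.0, -0.6, -0.5]
width: 0.0744
```

>>> carry_out:
  increments:
    - [0, 0, 0, 0, 0, 0]
    - [0, 0, 0, 0, 0, 0]
    - [0, 0, 0, 0, 0, 0]
    - [0, 0, 0, 0, 0, 0]
    - [0, 0, 0, 0, 0, 0]
  gripper: 0.6

```text
time: 15.0
tcp_pos: [0.4706, -0.1814, 0.0143]
eef_rot: [-179.8, 0.0, -138.0]
wrist_force: [-0.0, -3.0, 0.8]
width: 0.0593
```

>>> carry_out:
  increments:
    - [0, 0, 0, 0, 0, 0]
    - [0, 0, -0.4, 0, 0, 0]
    - [0, 0, -1.2, 0, 0, 0]
    - [0, 0, -2.4, 0, 0, 0]
    - [0, 0, -3.6, 0, 0, 0]

```text
time: 15.5
tcp_pos: [0.4683, -0.1792, 0.1211]
eef_rot: [179.8, -0.0, -138.0]
wrist_force: [0.4, -0.8, -3.1]
width: 0.0594
```

```bash
python3 - <<'E'
from h import *
st();inc((.4967,.0988,.18),yaw=-107)
c=r.get_calibration("wrist");p,d=r.capture("wrist");cv2.imwrite("pics/j_w.png",p)
E
```

```text
t 15.5 tcp [ 0.4683 -0.1792  0.1211] rpy [ 1.7981e+02 -3.0000e-02 -1.3798e+02] F [ 0.4 -0.8 -3.1] w 0.0594 q [ -27.1   -7.4  118.3    0.    69.3 -159.1]
inc [-6.9   6.26 -1.94] [ 0.02  0.   -3.87]
```

View pics/j_w.png

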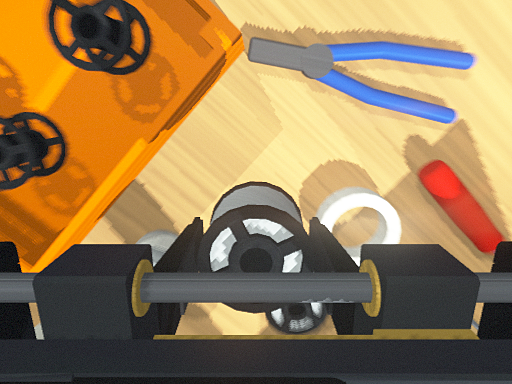

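>>> carry_out:
  increments:
    - [-0.5, 0.4, -1.0, 0, 0, -0.4]
    - [-1.5, 1.3, -1.94, 0, 0, -1.0]
    - [-2.5, 2.3, -1.94, 0, 0, -1.6]
    - [-3.6, 3.3, -1.94, 0, 0, -2.2]
    - [-4.7, 4.3, -1.94, 0, 0, -2.8]

```text
time: 16.05
tcp_pos: [0.4873, 0.0119, 0.179]
eef_rot: [180.0, 0.0, -115.4]
wrist_force: [0.3, 0.6, -2.9]
width: 0.0595
```

>>> carry_out:
  increments:
    - [-0.7, 1.1, 0, 0, 0, -0.4]
    - [-1.4, 2.1, 0, 0, 0, -0.8]
    - [-1.7, 2.6, 0, 0, 0, -1.0]
    - [-1.7, 2.6, 0, 0, 0, -1.0]
    - [-1.7, 2.6, 0, 0, 0, -1.0]

```text
time: 16.55
tcp_pos: [0.4393, 0.0897, 0.1788]
eef_rot: [180.0, -0.0, -107.6]
wrist_force: [-1.1, 0.7, -2.6]
width: 0.0595
```

```bash
python3 - <<'E'
from h import *
st();inc((.4967,.0988,.18),yaw=-107)
E
```

```text
t 16.55 tcp [0.4393 0.0897 0.1788] rpy [ 1.7999e+02 -2.0000e-02 -1.0755e+02] F [-1.1  0.7 -2.6] w 0.0595 q [   4.7  -18.3  121.5   -0.    76.8 -157.8]
inc [-0.87 -1.73 -0.04] [ 0.   -0.   -0.07]
```

>>> carry_out:
  increments:
    - [-0.3, -0.6, 0, 0, 0, 0]
    - [-0.7, -1.4, 0, 0, 0, 0]
    - [-0.87, -1.73, 0, 0, 0, 0]
    - [-0.87, -1.73, 0, 0, 0, 0]
    - [-0.87, -1.73, 0, 0, 0, 0]

```text
time: 17.05
tcp_pos: [0.4966, 0.0981, 0.1785]
eef_rot: [179.9, -0.0, -107.7]
wrist_force: [-0.2, 0.8, -3.3]
width: 0.0595
```

```bash
python3 - <<'E'
from h import *
st()
p,W,c=cloud("side");cv2.imwrite("pics/k_side.png",cv2.resize(p[100:250,140:340],None,fx=4,fy=4))
o=st();c=r.get_calibration("wrist");p,W,c=cloud("wrist");cv2.imwrite("pics/k_w.png",p)
# held spool top flange in wrist depth
R=Ro.from_euler('xyz',o["eef_rot"],degrees=True)
L=R.inv().apply((W-o["tcp_pos"]).reshape(-1,3)).reshape(W.shape)
m=(L[...,2]>-.045)&(L[...,2]<-.028)&(abs(L[...,1])<.0285)&(abs(L[...,0])<.04)
P=L[m];print(len(P),np.percentile(P,[1,50,99],axis=0).round(4))
inc((.4967,.0988,.085),yaw=-107)
E
```

```text
t 17.05 tcp [0.4966 0.0981 0.1785] rpy [ 1.7990e+02 -5.0000e-02 -1.0765e+02] F [-0.2  0.8 -3.3] w 0.0595 q [   5.1   -9.9  114.8   -0.    75.2 -157.2]
t 17.1 tcp [0.4963 0.0982 0.1785] rpy [ 1.7992e+02 -4.0000e-02 -1.0764e+02] F [ 0.3  0.4 -3. ] w 0.0595 q [   5.1  -10.   114.8   -0.    75.2 -157.2]
6153 [[-0.0268 -0.0272 -0.0339]
 [ 0.0092 -0.0006 -0.0322]
 [ 0.027   0.0254 -0.0281]]
inc [-0.02 -0.01  3.12] [ 0.01 -0.   -0.08]
```

View pics/k_side.png

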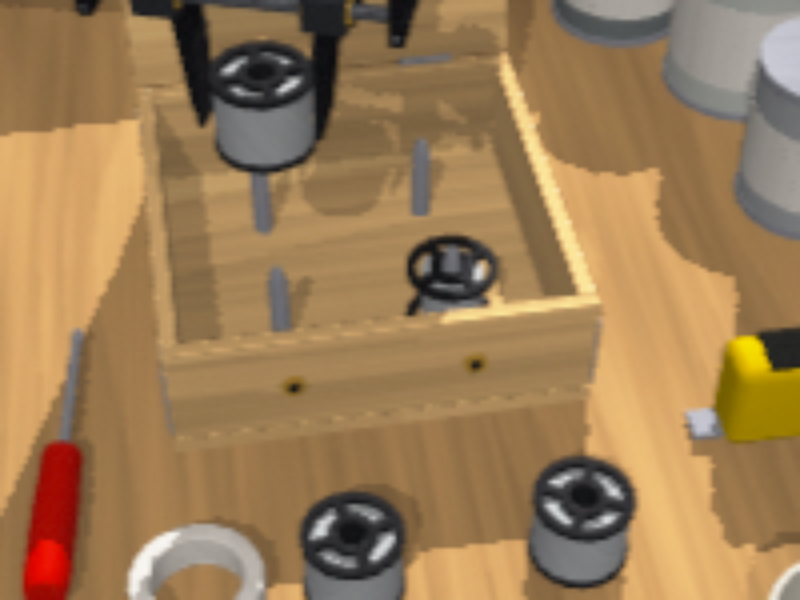

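View pics/k_w.png

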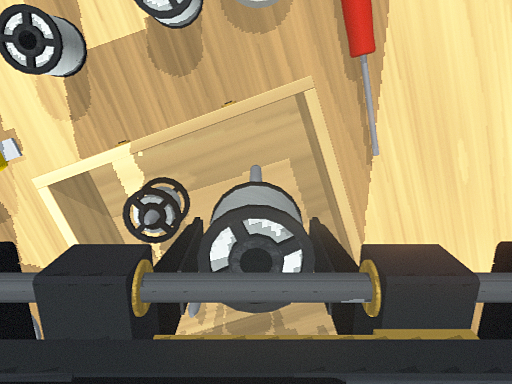

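>>> carry_out:
  increments:
    - [0, 0, 1.0, 0, 0, 0]
    - [0, 0, 2.0, 0, 0, 0]
    - [0, 0, 2.8, 0, 0, 0]
    - [0, 0, 3.1, 0, 0, 0]
    - [0, 0, 3.1, 0, 0, 0]

```text
time: 17.65
tcp_pos: [0.4955, 0.0986, 0.0846]
eef_rot: [179.8, -0.1, -107.6]
wrist_force: [0.7, -0.3, -2.6]
width: 0.0593
```

>>> carry_out:
  increments:
    - [0, 0, 0.1, 0, 0, 0]
    - [0, 0, 0.2, 0, 0, 0]
    - [0, 0, 0.35, 0, 0, 0]
    - [0, 0, 0.5, 0, 0, 0]
    - [0, 0, 0.5, 0, 0, 0]

```text
time: 18.15
tcp_pos: [0.4966, 0.0987, 0.0703]
eef_rot: [179.9, -0.0, -107.6]
wrist_force: [-0.1, 0.1, -2.5]
width: 0.0598
```

```bash
python3 - <<'E'
from h import *
st();inc((.4967,.0988,.022),yaw=-107)
E
```

```text
t 18.15 tcp [0.4966 0.0987 0.0703] rpy [ 1.7994e+02 -3.0000e-02 -1.0760e+02] F [-0.1  0.1 -2.5] w 0.0598 q [   5.2   -3.2  119.8   -0.    63.5 -157.2]
inc [-0.01 -0.    1.61] [ 0.01 -0.   -0.07]
```

>>> carry_out:
  increments:
    - [0, 0, 0.25, 0, 0, 0]
    - [0, 0, 0.55, 0, 0, 0]
    - [0, 0, 0.85, 0, 0, 0]
    - [0, 0, 1.15, 0, 0, 0]
    - [0, 0, 1.4, 0, 0, 0]

```text
time: 18.65
tcp_pos: [0.4965, 0.0987, 0.0277]
eef_rot: [179.9, -0.0, -107.6]
wrist_force: [0.3, -0.3, -2.6]
width: 0.0595
```

>>> carry_out:
  increments:
    - [0, 0, 0.1, 0, 0, 0]
    - [0, 0, 0.15, 0, 0, 0]
    - [0, 0, 0.15, 0, 0, 0]

```text
time: 18.95
tcp_pos: [0.4974, 0.0988, 0.0247]
eef_rot: [-180.0, 0.0, -107.6]
wrist_force: [0.3, 0.3, -2.0]
width: 0.0594
```

```bash
python3 - <<'E'
from h import *
st()
E
```

```text
t 18.95 tcp [0.4974 0.0988 0.0247] rpy [-1.7996e+02  2.0000e-02 -1.0759e+02] F [ 0.3  0.3 -2. ] w 0.0594 q [   5.2    0.6  121.1   -0.    58.2 -157.2]
```

Just above the floor; go 2 mm more, release, rise.

>>> carry_out:
  increments:
    - [0, 0, 0.05, 0, 0, 0]
    - [0, 0, 0.1, 0, 0, 0]
    - [0, 0, 0.1, 0, 0, 0]

```text
time: 19.25
tcp_pos: [0.4978, 0.0988, 0.0242]
eef_rot: [-180.0, -0.0, -107.6]
wrist_force: [-8.5, 0.2, 13.3]
width: 0.0594
```

>>> carry_out:
  increments:
    - [0, 0, 0, 0, 0, 0]
    - [0, 0, 0, 0, 0, 0]
    - [0, 0, 0, 0, 0, 0]
    - [0, 0, 0, 0, 0, 0]
    - [0, 0, 0, 0, 0, 0]
  gripper: 0.22

```text
time: 19.75
tcp_pos: [0.4971, 0.0987, 0.0214]
eef_rot: [-180.0, 0.0, -107.6]
wrist_force: [-0.1, 0.2, 0.4]
width: 0.0742
```

>>> carry_out:
  increments:
    - [0, 0, -0.5, 0, 0, 0]
    - [0, 0, -1.5, 0, 0, 0]
    - [0, 0, -2.8, 0, 0, 0]
    - [0, 0, -4.2, 0, 0, 0]
    - [0, 0, -5.6, 0, 0, 0]

```text
time: 20.25
tcp_pos: [0.4968, 0.0987, 0.1921]
eef_rot: [-180.0, 0.0, -107.6]
wrist_force: [1.2, 0.6, 0.4]
width: 0.0742
```

```bash
python3 - <<'E'
from h import *
st()
p,W,c=cloud("top");spools(W);spind(W)
cv2.imwrite("pics/l_top.png",cv2.resize(p[120:280,90:440],None,fx=2.2,fy=2.2))
p,W,c=cloud("side");spools(W);print(onz(c,(0,0),0)[:1]);cv2.imwrite("pics/l_side.png",cv2.resize(p[100:300,140:340],None,fx=3,fy=3))
E
```

```text
t 20.25 tcp [0.4968 0.0987 0.1921] rpy [-1.7996e+02  2.0000e-02 -1.0759e+02] F [1.2 0.6 0.4] w 0.0742 q [   5.2  -10.6  114.    -0.    76.5 -157.2]
A 386 circ 0.6461 -0.0762 0.0283 mid [ 0.6466 -0.0771] z 0.0444
B 399 circ 0.5207 -0.0834 0.0278 mid [ 0.5205 -0.084 ] z 0.0442
C none
s4 11 [0.4904 0.2029 0.0642] [0.4903 0.2031 0.0645]
A 442 circ 0.648 -0.0716 0.0292 mid [ 0.6476 -0.0714] z 0.045
B 477 circ 0.5189 -0.0845 0.0292 mid [ 0.5197 -0.084 ] z 0.0453
C none
[-0.36895287]
```

View pics/l_top.png

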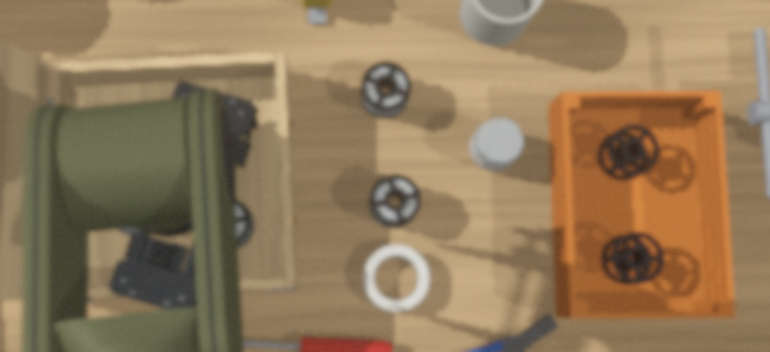

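View pics/l_side.png

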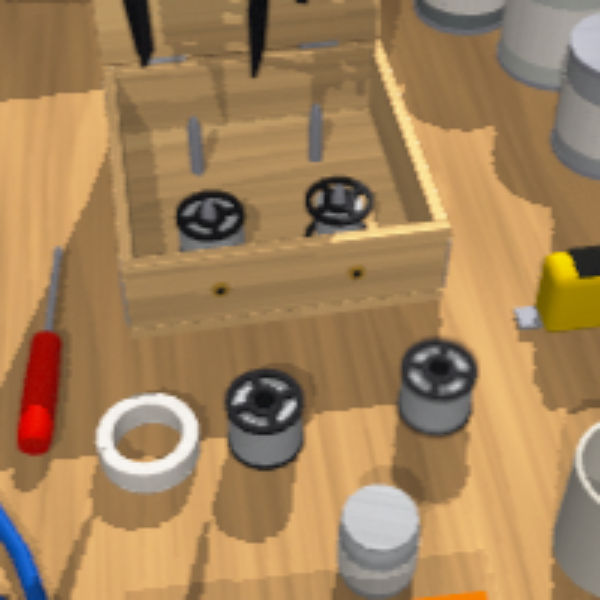

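```bash
python3 - <<'E'
from h import *
p,W,c=cloud("top");spools(W)
p,W,c=cloud("side");spools(W)
p,W,c=cloud("top");spools(W)
st();inc((.5207,-.0835,.12),yaw=-150)
E
```

```text
A 308 circ 0.6555 -0.0543 0.0282 mid [ 0.6553 -0.0579] z 0.0445
B 396 circ 0.5206 -0.0837 0.0279 mid [ 0.5204 -0.084 ] z 0.0442
C none
A 293 circ 0.6578 -0.0504 0.0272 mid [ 0.6573 -0.0563] z 0.045
B 473 circ 0.5198 -0.0846 0.0287 mid [ 0.5198 -0.0846] z 0.0453
C none
A 231 circ 0.6577 -0.0495 0.0272 mid [ 0.6579 -0.0543] z 0.0446
B 395 circ 0.5206 -0.0835 0.0279 mid [ 0.5204 -0.084 ] z 0.0443
C none
t 20.5 tcp [0.4969 0.0987 0.1899] rpy [-1.7997e+02  1.0000e-02 -1.0760e+02] F [-0.4 -0.8 -1. ] w 0.0744 q [   5.2  -10.5  114.1    0.    76.3 -157.2]
inc [ 5.55 -2.59  2.33] [-0.   0.   5.3]
```

>>> carry_out:
  increments:
    - [0.9, -0.4, 0, 0, 0, 1.0]
    - [2.0, -0.9, 0, 0, 0, 2.0]
    - [3.2, -1.5, 0, 0, 0, 3.0]
    - [4.4, -2.0, 0.5, 0, 0, 4.0]
    - [5.5, -2.6, 1.2, 0, 0, 5.0]

```text
time: 21.0
tcp_pos: [0.5211, -0.0836, 0.1525]
eef_rot: [180.0, -0.0, -147.9]
wrist_force: [0.6, 0.1, -0.6]
width: 0.0744
```

```bash
python3 - <<'E'
from h import *
st();inc((.5207,-.0837,.12),yaw=-168)
E
```

```text
t 21.0 tcp [ 0.5211 -0.0836  0.1525] rpy [ 1.7998e+02 -2.0000e-02 -1.4793e+02] F [ 0.6  0.1 -0.6] w 0.0744 q [ -14.9   -5.7  113.6    0.    72.1 -137. ]
inc [0.01 0.   1.08] [ 0.   -0.    2.51]
```

>>> carry_out:
  increments:
    - [0, 0, 0.2, 0, 0, 0.9]
    - [0, 0, 0.5, 0, 0, 1.8]
    - [0, 0, 0.8, 0, 0, 2.5]
    - [0, 0, 0.8, 0, 0, 2.5]
    - [0, 0, 0.8, 0, 0, 2.5]

```text
time: 21.5
tcp_pos: [0.5205, -0.0819, 0.128]
eef_rot: [179.9, -0.2, -167.5]
wrist_force: [0.6, 0.1, 0.4]
width: 0.0741
```

```bash
python3 - <<'E'
from h import *
st();inc((.5206,-.0836,.012),yaw=-168)
c=r.get_calibration("wrist");p,d=r.capture("wrist");cv2.imwrite("pics/m_w.png",p);print(proj(c,(.5206,-.0836,.046)))
E
```

```text
t 21.5 tcp [ 0.5205 -0.0819  0.128 ] rpy [ 1.7992e+02 -1.6000e-01 -1.6748e+02] F [0.6 0.1 0.4] w 0.0741 q [ -14.8   -4.4  114.8   -0.    69.7 -117.3]
inc [-0.   -0.06  3.87] [ 0.01 -0.02  0.07]
[252.71763352 191.88919215]
```

View pics/m_w.png

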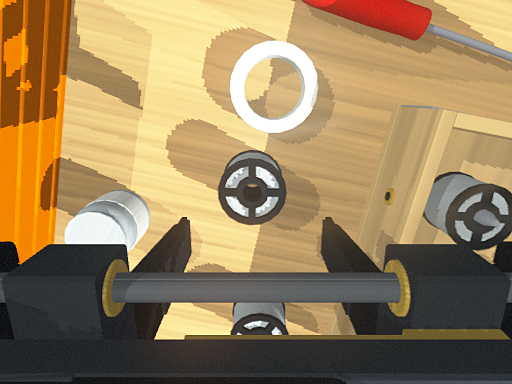

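>>> carry_out:
  increments:
    - [0, -0.05, 0.8, 0, 0, 0]
    - [0, -0.06, 1.7, 0, 0, 0]
    - [0, -0.06, 2.6, 0, 0, 0]
    - [0, -0.06, 3.4, 0, 0, 0]
    - [0, -0.06, 3.85, 0, 0, 0]

```text
time: 22.05
tcp_pos: [0.5208, -0.0835, 0.0122]
eef_rot: [179.9, -0.1, -167.5]
wrist_force: [-0.1, 0.3, -0.3]
width: 0.074
```

>>> carry_out:
  increments:
    - [0, 0, 0, 0, 0, 0]
    - [0, 0, 0, 0, 0, 0]
    - [0, 0, 0, 0, 0, 0]
    - [0, 0, 0, 0, 0, 0]
    - [0, 0, 0, 0, 0, 0]
  gripper: 0.6

```text
time: 22.55
tcp_pos: [0.5234, -0.0843, 0.0157]
eef_rot: [-179.9, 0.2, -167.6]
wrist_force: [0.4, -0.7, 4.1]
width: 0.056
```

>>> carry_out:
  increments:
    - [0, 0, 0, 0, 0, 0]
    - [0, 0, -0.4, 0, 0, 0]
    - [0, 0, -1.4, 0, 0, 0]
    - [0, 0, -2.8, 0, 0, 0]
    - [0, 0, -4.2, 0, 0, 0]

```text
time: 23.05
tcp_pos: [0.5201, -0.0834, 0.14]
eef_rot: [179.9, -0.2, -167.6]
wrist_force: [2.2, 0.7, -3.2]
width: 0.0561
```

```bash
python3 - <<'E'
from h import *
st();inc((.48,.06,.20),yaw=-110)
E
```

```text
t 23.05 tcp [ 0.5201 -0.0834  0.14  ] rpy [ 179.89   -0.2  -167.59] F [ 2.2  0.7 -3.2] w 0.0561 q [ -14.9   -5.   114.3   -0.    71.  -117.4]
inc [ 0.29  4.96 -1.99] [ 0.02 -0.02 -7.2 ]
```

>>> carry_out:
  increments:
    - [0.05, 0.6, -1.0, 0, 0, -1.0]
    - [0.1, 1.5, -1.99, 0, 0, -2.0]
    - [0.2, 2.7, -1.99, 0, 0, -3.0]
    - [0.25, 3.9, -1.99, 0, 0, -4.0]
    - [0.29, 4.96, -1.99, 0, 0, -5.0]

```text
time: 23.55
tcp_pos: [0.4799, 0.0609, 0.1994]
eef_rot: [179.9, -0.0, -127.3]
wrist_force: [-0.5, -0.6, -2.9]
width: 0.0557
```

```bash
python3 - <<'E'
from h import *
st();inc((.493,.2045,.18),yaw=-95)
E
```

```text
t 23.55 tcp [0.4799 0.0609 0.1994] rpy [ 1.7993e+02 -4.0000e-02 -1.2727e+02] F [-0.5 -0.6 -2.9] w 0.0557 q [   0.9  -14.   116.1    0.    77.9 -141.9]
inc [-4.07  2.55  0.65] [ 0.01 -0.   -4.03]
```

>>> carry_out:
  increments:
    - [-0.5, 0.3, 0, 0, 0, -1.0]
    - [-1.3, 0.8, 0, 0, 0, -2.0]
    - [-2.3, 1.4, 0.2, 0, 0, -3.0]
    - [-3.3, 2.1, 0.4, 0, 0, -4.03]
    - [-4.07, 2.55, 0.6, 0, 0, -4.03]

```text
time: 24.05
tcp_pos: [0.4941, 0.2046, 0.1808]
eef_rot: [179.9, -0.0, -95.2]
wrist_force: [-0.4, -0.9, -3.0]
width: 0.0559
```

>>> carry_out:
  increments:
    - [0, 0, 0, 0, 0, 0]
    - [0, 0, 0, 0, 0, 0]
    - [0, 0, 0, 0, 0, 0]

```text
time: 24.35
tcp_pos: [0.495, 0.2022, 0.1815]
eef_rot: [180.0, -0.0, -95.4]
wrist_force: [0.5, 0.4, -2.9]
width: 0.0559
```

```bash
cat >> h.py <<'E'
def held():
    o=st();p,W,c=cloud("wrist")
    R=Ro.from_euler('xyz',o["eef_rot"],degrees=True)
    L=R.inv().apply((W-o["tcp_pos"]).reshape(-1,3)).reshape(W.shape)
    m=(L[...,2]>-.05)&(L[...,2]<-.018)&(abs(L[...,1])<.0285)&(abs(L[...,0])<.04)
    P=L[m];print(len(P),np.percentile(P,[1,50,99],axis=0).round(4));return p
E
python3 - <<'E'
from h import *
p=held();cv2.imwrite("pics/n_w.png",p);inc((.493,.2045,.085),yaw=-95)
E
```

```text
t 24.35 tcp [0.495  0.2022 0.1815] rpy [ 1.7996e+02 -4.0000e-02 -9.5390e+01] F [ 0.5  0.4 -2.9] w 0.0559 q [  16.5   -6.2  111.2   -0.    75.1 -158.1]
7474 [[-0.0235 -0.0271 -0.0438]
 [ 0.0101  0.0005 -0.0307]
 [ 0.0297  0.0279 -0.019 ]]
inc [-0.07  0.08  3.22] [ 0.   -0.   -0.05]
```

View pics/n_w.png

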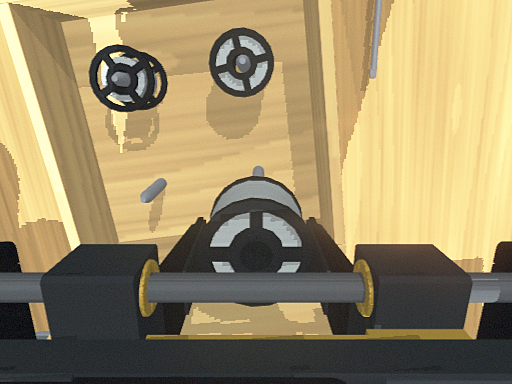

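```bash
cat >> h.py <<'E'
def held2():
    o=st();p,W,c=cloud("wrist")
    R=Ro.from_euler('xyz',o["eef_rot"],degrees=True)
    L=R.inv().apply((W-o["tcp_pos"]).reshape(-1,3)).reshape(W.shape)
    v,u=np.mgrid[:384,:512]
    m=(p.max(2)<70)&(abs(L[...,1])<.029)&(abs(L[...,0])<.04)&(L[...,2]>-.045)&(L[...,2]<-.015)&(v<275)
    P=L[m]
    A=np.c_[P[:,0],P[:,1],np.ones(len(P))]
    w=np.ones(len(P),bool)
    for _ in range(6):
        s=np.linalg.lstsq(A[w],P[w,2],rcond=None)[0];e=abs(A@s-P[:,2]);w=e<(.004 if _<2 else .002)
    Q=P[w];print("n",w.sum(),"slopes deg",np.degrees(np.arctan(s[:2])).round(2),"z0",s[2].round(4),"ext",np.percentile(Q,[0.5,99.5],axis=0).round(4)); 
    (a,b),rad=cv2.minEnclosingCircle(Q[:,:2].astype(np.float32));print("circ",a,b,rad);return p
E
python3 - <<'E'
from h import *
held2()
E
```

```text
t 24.4 tcp [0.4952 0.2021 0.1817] rpy [ 1.7999e+02 -2.0000e-02 -9.5420e+01] F [-0.9  0.3 -3.3] w 0.0559 q [  16.5   -6.2  111.2   -0.    75.1 -158.1]
n 4295 slopes deg [-0.18 -0.01] z0 -0.0311 ext [[-0.0059 -0.0289 -0.0327]
 [ 0.0302  0.027  -0.0292]]
circ 0.00233883922919631 1.8730759620666504e-05 0.030270328745245934
```

```bash
python3 - <<'E'
from h import *
inc((.4932,.207,.087),yaw=-95)
E
```

```text
inc [-0.16  0.09  3.16] [-0.   -0.   -0.05]
```

>>> carry_out:
  increments:
    - [-0.1, 0.05, 0.9, 0, 0, 0]
    - [-0.16, 0.08, 1.9, 0, 0, 0]
    - [-0.16, 0.08, 2.8, 0, 0, 0]
    - [-0.16, 0.08, 3.1, 0, 0, 0]
    - [-0.16, 0.08, 3.1, 0, 0, 0]

```text
time: 24.95
tcp_pos: [0.4924, 0.2071, 0.0874]
eef_rot: [179.8, -0.1, -95.4]
wrist_force: [0.1, -0.2, -2.9]
width: 0.0556
```

```bash
python3 - <<'E'
from h import *
inc((.4932,.207,.025),yaw=-95);p,d=r.capture("side");cv2.imwrite("pics/o_side.png",cv2.resize(p[100:220,150:310],None,fx=5,fy=5))
st()
E
```

```text
inc [-0.   -0.03  2.08] [ 0.02 -0.01 -0.05]
t 25.0 tcp [0.4936 0.2075 0.089 ] rpy [ 1.80e+02 -1.00e-02 -9.54e+01] F [-0.  -0.3 -3. ] w 0.0556 q [  17.1   -0.8  115.5   -0.    65.3 -157.5]
```

View pics/o_side.png

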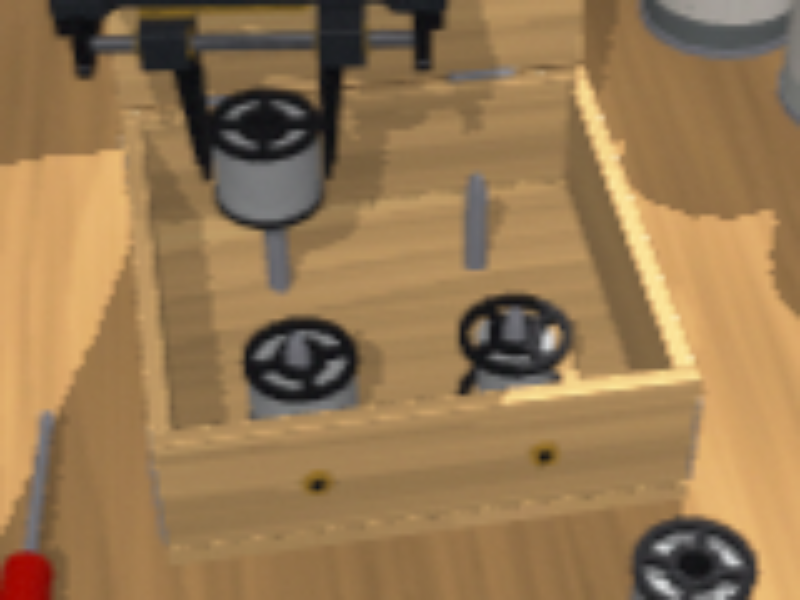

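>>> carry_out:
  increments:
    - [0, 0, 0.15, 0, 0, 0]
    - [0, 0, 0.35, 0, 0, 0]
    - [0, 0, 0.55, 0, 0, 0]
    - [0, 0, 0.7, 0, 0, 0]
    - [0, 0, 0.7, 0, 0, 0]

```text
time: 25.5
tcp_pos: [0.4927, 0.2078, 0.0667]
eef_rot: [179.9, -0.0, -95.4]
wrist_force: [-0.0, -1.1, -2.9]
width: 0.0558
```

```bash
python3 - <<'E'
from h import *
st();inc((.4932,.207,.025),yaw=-95)
E
```

```text
t 25.5 tcp [0.4927 0.2078 0.0667] rpy [ 1.799e+02 -4.000e-02 -9.535e+01] F [-0.  -1.1 -2.9] w 0.0558 q [  17.1    0.7  116.3   -0.    63.  -157.5]
inc [ 0.02 -0.02  1.39] [ 0.01 -0.01 -0.04]
```

On the spindle without contact force; continue down.

>>> carry_out:
  increments:
    - [0, 0, 0.25, 0, 0, 0]
    - [0, 0, 0.55, 0, 0, 0]
    - [0, 0, 0.85, 0, 0, 0]
    - [0, 0, 1.1, 0, 0, 0]
    - [0, 0, 1.25, 0, 0, 0]

```text
time: 26.0
tcp_pos: [0.4927, 0.2078, 0.0288]
eef_rot: [179.9, -0.0, -95.4]
wrist_force: [0.4, 0.2, -2.3]
width: 0.0558
```

>>> carry_out:
  increments:
    - [0, 0, 0.05, 0, 0, 0]
    - [0, 0, 0.1, 0, 0, 0]
    - [0, 0, 0.1, 0, 0, 0]

```text
time: 26.3
tcp_pos: [0.4936, 0.2081, 0.0273]
eef_rot: [-180.0, 0.0, -95.4]
wrist_force: [-0.3, -1.0, -2.5]
width: 0.0557
```

>>> carry_out:
  increments:
    - [0, 0, 0.05, 0, 0, 0]
    - [0, 0, 0.1, 0, 0, 0]
    - [0, 0, 0.1, 0, 0, 0]

```text
time: 26.6
tcp_pos: [0.494, 0.2081, 0.0257]
eef_rot: [-180.0, 0.0, -95.3]
wrist_force: [-3.2, -0.7, 4.3]
width: 0.056
```

>>> carry_out:
  increments:
    - [0, 0, 0, 0, 0, 0]
    - [0, 0, 0, 0, 0, 0]
    - [0, 0, 0, 0, 0, 0]
    - [0, 0, 0, 0, 0, 0]
    - [0, 0, 0, 0, 0, 0]
  gripper: 0.22

```text
time: 27.1
tcp_pos: [0.4934, 0.208, 0.0241]
eef_rot: [-180.0, 0.0, -95.4]
wrist_force: [-0.4, 0.7, 0.1]
width: 0.074
```

>>> carry_out:
  increments:
    - [0, 0, -0.5, 0, 0, 0]
    - [0, 0, -1.5, 0, 0, 0]
    - [0, 0, -2.8, 0, 0, 0]
    - [0, 0, -4.2, 0, 0, 0]
    - [0, 0, -5.4, 0, 0, 0]

```text
time: 27.6
tcp_pos: [0.4938, 0.2081, 0.1898]
eef_rot: [-179.9, 0.1, -95.4]
wrist_force: [0.7, -0.7, 0.0]
width: 0.0741
```

```bash
python3 - <<'E'
from h import *
st()
p,W,c=cloud("top");spools(W)
m=(W[...,2]>.036)&(W[...,2]<.053)&(W[...,1]<0)&(W[...,1]>-.24)&(W[...,0]>.4)&(W[...,0]<.74)
n_,l,s,ce=cv2.connectedComponentsWithStats(m.astype(np.uint8),connectivity=8)
for i in range(1,n_):
    if s[i,4]>100:
        P=W[l==i];print(s[i],cv2.minEnclosingCircle(P[:,:2].astype(np.float32)))
mm=(W[...,2]>.085)&(W[...,2]<.1)&(W[...,1]<-.12)&(W[...,1]>-.3)&(W[...,0]>.6)&(W[...,0]<.8);P=W[mm];print("mug",P.min(0),P.max(0))
cv2.imwrite("pics/p_top.png",cv2.resize(p[90:280,90:440],None,fx=2.2,fy=2.2))
p,W,c=cloud("side");cv2.imwrite("pics/p_side.png",cv2.resize(p[100:300,140:340],None,fx=3,fy=3))
E
```

```text
t 27.6 tcp [0.4938 0.2081 0.1898] rpy [-1.7985e+02  6.0000e-02 -9.5350e+01] F [ 0.7 -0.7  0. ] w 0.0741 q [  17.1   -6.6  110.7   -0.    75.7 -157.5]
A 231 circ 0.6578 -0.0496 0.0271 mid [ 0.658  -0.0543] z 0.0444
B none
C none
[241 142  23  23 378] ((0.6594398617744446, -0.046292904764413834), 0.02791845239698887)
mug [ 0.70113251 -0.24425326  0.08524436] [ 0.77915337 -0.16602129  0.09875736]
```

View pics/p_top.png

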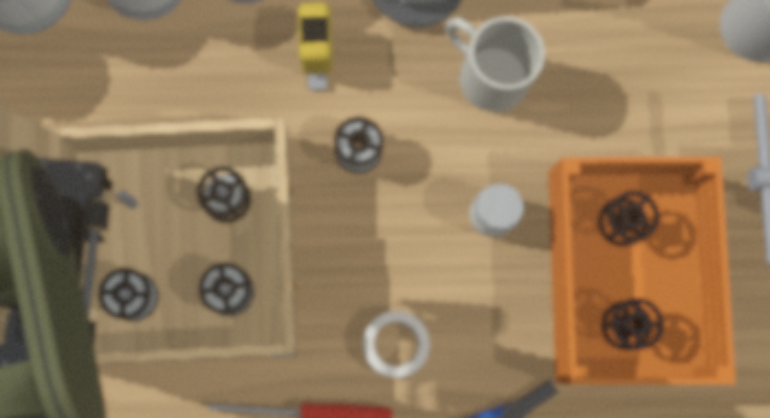

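View pics/p_side.png

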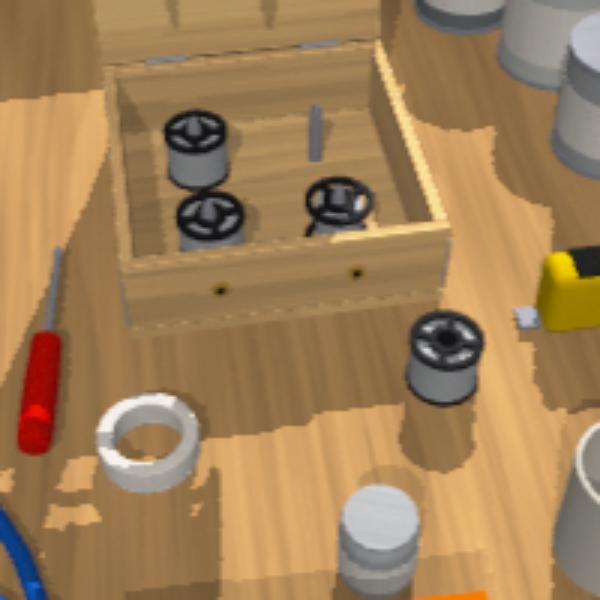

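```bash
python3 - <<'E'
from h import *
inc((.6594,-.0463,.15),yaw=-120)
E
```

```text
inc [ 7.98 -6.16  1.53] [-0.08  0.06  3.08]
```

>>> carry_out:
  increments:
    - [0.8, -0.6, 0, 0, 0, 0.2]
    - [2.0, -1.5, 0, 0, 0, 0.6]
    - [3.2, -2.4, 0, 0, 0, 1.2]
    - [4.4, -3.4, 0, 0, 0, 1.8]
    - [5.6, -4.3, 0, 0, 0, 2.4]

```text
time: 28.2
tcp_pos: [0.6068, 0.0271, 0.1864]
eef_rot: [-180.0, 0.0, -114.8]
wrist_force: [0.5, 0.9, 0.2]
width: 0.0743
```

```bash
python3 - <<'E'
from h import *
st();inc((.6594,-.0463,.15),yaw=-120)
E
```

```text
t 28.2 tcp [0.6068 0.0271 0.1864] rpy [-1.7999e+02  1.0000e-02 -1.1475e+02] F [0.5 0.9 0.2] w 0.0743 q [  -2.5    2.9  101.8    0.    75.3 -157.8]
inc [ 1.49 -2.62  1.21] [-0.    0.    0.66]
```

>>> carry_out:
  increments:
    - [0.5, -0.9, 0.3, 0, 0, 0.2]
    - [1.1, -1.9, 0.7, 0, 0, 0.5]
    - [1.49, -2.62, 1.2, 0, 0, 0.66]
    - [1.49, -2.62, 1.2, 0, 0, 0.66]
    - [1.49, -2.62, 1.2, 0, 0, 0.66]

```text
time: 28.7
tcp_pos: [0.6585, -0.0447, 0.1495]
eef_rot: [179.9, -0.0, -119.9]
wrist_force: [0.1, 0.4, -0.6]
width: 0.0743
```

```bash
python3 - <<'E'
from h import *
st();inc((.6594,-.0463,.017),yaw=-120)
c=r.get_calibration("wrist");p,d=r.capture("wrist");cv2.imwrite("pics/q_w.png",p);print(proj(c,(.6594,-.0463,.046)))
E
```

```text
t 28.7 tcp [ 0.6585 -0.0447  0.1495] rpy [ 1.7989e+02 -2.0000e-02 -1.1987e+02] F [ 0.1  0.4 -0.6] w 0.0743 q [  -8.5   11.    96.5    0.    72.5 -158.7]
inc [ 0.03 -0.06  4.42] [ 0.01 -0.    0.02]
[254.31307332 183.85427299]
```

View pics/q_w.png

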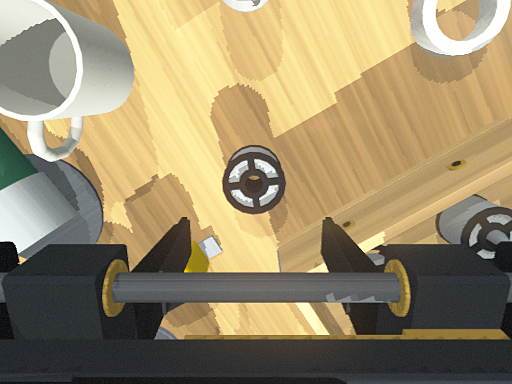

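>>> carry_out:
  increments:
    - [0, -0.05, 0.9, 0, 0, 0]
    - [0, -0.06, 1.9, 0, 0, 0]
    - [0, -0.06, 2.9, 0, 0, 0]
    - [0, -0.06, 3.9, 0, 0, 0]
    - [0, -0.06, 4.4, 0, 0, 0]

```text
time: 29.25
tcp_pos: [0.6588, -0.044, 0.0163]
eef_rot: [179.8, -0.1, -119.7]
wrist_force: [-0.3, -1.2, 0.8]
width: 0.0741
```

>>> carry_out:
  increments:
    - [0, 0, 0, 0, 0, 0]
    - [0, 0, 0, 0, 0, 0]
    - [0, 0, 0, 0, 0, 0]
    - [0, 0, 0, 0, 0, 0]
    - [0, 0, 0, 0, 0, 0]
  gripper: 0.6

```text
time: 29.75
tcp_pos: [0.6619, -0.0452, 0.0205]
eef_rot: [-179.9, 0.1, -119.8]
wrist_force: [-2.2, 3.5, 6.0]
width: 0.0574
```

>>> carry_out:
  increments:
    - [0, 0, 0, 0, 0, 0]
    - [0, 0, -0.4, 0, 0, 0]
    - [0, 0, -1.4, 0, 0, 0]
    - [0, 0, -2.8, 0, 0, 0]
    - [0, 0, -4.2, 0, 0, 0]

```text
time: 30.25
tcp_pos: [0.6591, -0.0458, 0.1437]
eef_rot: [179.8, -0.1, -119.9]
wrist_force: [0.8, -0.2, -4.7]
width: 0.0571
```

```bash
python3 - <<'E'
from h import *
st();inc((.60,.15,.19),yaw=-97)
E
```

```text
t 30.25 tcp [ 0.6591 -0.0458  0.1437] rpy [ 1.7982e+02 -1.1000e-01 -1.1985e+02] F [ 0.8 -0.2 -4.7] w 0.0571 q [  -8.6   11.5   96.6   -0.    72.1 -158.7]
inc [-4.68  4.96 -1.54] [ 0.03 -0.01 -2.86]
```

>>> carry_out:
  increments:
    - [-0.4, 0.4, -0.8, 0, 0, -0.2]
    - [-1.2, 1.3, -1.54, 0, 0, -0.8]
    - [-2.2, 2.4, -1.54, 0, 0, -1.5]
    - [-3.3, 3.5, -1.54, 0, 0, -2.2]
    - [-4.4, 4.6, -1.54, 0, 0, -2.8]

```text
time: 30.75
tcp_pos: [0.6053, 0.1384, 0.1899]
eef_rot: [180.0, -0.0, -97.3]
wrist_force: [1.2, 0.3, -5.7]
width: 0.0568
```

```bash
python3 - <<'E'
from h import *
st();inc((.5988,.2075,.18),yaw=-97)
E
```

```text
t 30.75 tcp [0.6053 0.1384 0.1899] rpy [ 1.7995e+02 -4.0000e-02 -9.7290e+01] F [ 1.2  0.3 -5.7] w 0.0568 q [   7.9    4.5   99.8   -0.    75.8 -164.8]
inc [-2.26  0.51  0.33] [ 0.01 -0.01 -0.04]
```

>>> carry_out:
  increments:
    - [-0.7, 0.15, 0, 0, 0, 0]
    - [-1.6, 0.35, 0.2, 0, 0, 0]
    - [-2.26, 0.5, 0.3, 0, 0, 0]
    - [-2.26, 0.5, 0.3, 0, 0, 0]
    - [-2.26, 0.5, 0.3, 0, 0, 0]

```text
time: 31.25
tcp_pos: [0.5999, 0.2064, 0.1805]
eef_rot: [179.9, -0.1, -97.4]
wrist_force: [-0.9, 0.9, -5.4]
width: 0.0573
```

```bash
python3 - <<'E'
from h import *
p=held2();held2();cv2.imwrite("pics/r_w.png",p)
E
```

```text
t 31.25 tcp [0.5999 0.2064 0.1805] rpy [ 1.7993e+02 -9.0000e-02 -9.7390e+01] F [-0.9  0.9 -5.4] w 0.0573 q [ 1.420e+01  6.500e+00  9.850e+01 -1.000e-01  7.510e+01 -1.584e+02]
n 4128 slopes deg [ 0.04 -0.28] z0 -0.0264 ext [[-0.0086 -0.0283 -0.028 ]
 [ 0.0306  0.0276 -0.0245]]
circ 0.0027575590647757053 0.0003065977361984551 0.029792334884405136
t 31.3 tcp [0.6002 0.206  0.1809] rpy [ 1.7996e+02 -7.0000e-02 -9.7440e+01] F [-0.6 -0.8 -4.8] w 0.057 q [ 1.410e+01  6.500e+00  9.850e+01 -1.000e-01  7.510e+01 -1.584e+02]
n 4110 slopes deg [ 0.02 -0.28] z0 -0.0264 ext [[-0.0085 -0.0283 -0.028 ]
 [ 0.0306  0.0276 -0.0245]]
circ 0.0031215371564030647 0.000335040531354025 0.02960594743490219
```

View pics/r_w.png

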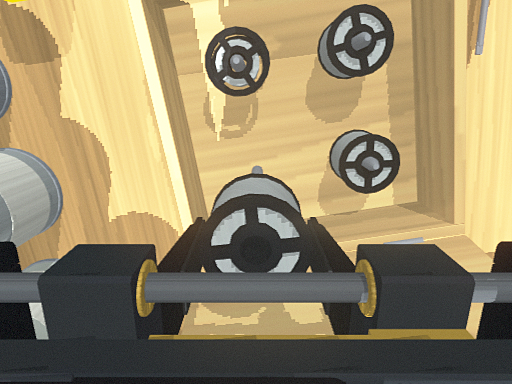

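```bash
python3 - <<'E'
from h import *
inc((.5991,.2098,.094),yaw=-97)
E
```

```text
inc [-0.13  0.06  2.91] [ 0.   -0.01 -0.06]
```

>>> carry_out:
  increments:
    - [-0.1, 0.05, 0.9, 0, 0, 0]
    - [-0.13, 0.06, 1.8, 0, 0, 0]
    - [-0.13, 0.06, 2.5, 0, 0, 0]
    - [-0.13, 0.06, 2.9, 0, 0, 0]
    - [-0.13, 0.06, 2.9, 0, 0, 0]

```text
time: 31.85
tcp_pos: [0.5979, 0.2096, 0.0921]
eef_rot: [179.8, -0.1, -97.5]
wrist_force: [-0.5, -0.5, -5.2]
width: 0.0573
```

>>> carry_out:
  increments:
    - [0, 0, 0.2, 0, 0, 0]
    - [0, 0, 0.4, 0, 0, 0]
    - [0, 0, 0.6, 0, 0, 0]
    - [0, 0, 0.8, 0, 0, 0]
    - [0, 0, 0.8, 0, 0, 0]

```text
time: 32.35
tcp_pos: [0.5984, 0.2107, 0.0692]
eef_rot: [179.9, -0.0, -97.4]
wrist_force: [-0.5, -0.4, -6.3]
width: 0.0567
```

```bash
python3 - <<'E'
from h import *
st();inc((.5991,.2098,.0296),yaw=-97)
E
```

```text
t 32.35 tcp [0.5984 0.2107 0.0692] rpy [ 1.7989e+02 -4.0000e-02 -9.7430e+01] F [-0.5 -0.4 -6.3] w 0.0567 q [  14.6   12.6  103.1   -0.    64.5 -158. ]
inc [ 0.03 -0.03  1.32] [ 0.01 -0.01 -0.05]
```

>>> carry_out:
  increments:
    - [0, 0, 0.25, 0, 0, 0]
    - [0, 0, 0.55, 0, 0, 0]
    - [0, 0, 0.85, 0, 0, 0]
    - [0, 0, 1.05, 0, 0, 0]
    - [0, 0, 1.15, 0, 0, 0]

```text
time: 32.85
tcp_pos: [0.5984, 0.2107, 0.0344]
eef_rot: [179.9, -0.0, -97.4]
wrist_force: [-0.7, -0.8, -4.8]
width: 0.0572
```

>>> carry_out:
  increments:
    - [0, 0, 0.05, 0, 0, 0]
    - [0, 0, 0.1, 0, 0, 0]
    - [0, 0, 0.1, 0, 0, 0]

```text
time: 33.15
tcp_pos: [0.5994, 0.2109, 0.0331]
eef_rot: [-180.0, 0.0, -97.4]
wrist_force: [0.1, -0.3, -5.7]
width: 0.0573
```

>>> carry_out:
  increments:
    - [0, 0, 0.05, 0, 0, 0]
    - [0, 0, 0.1, 0, 0, 0]
    - [0, 0, 0.1, 0, 0, 0]

```text
time: 33.45
tcp_pos: [0.5996, 0.211, 0.0305]
eef_rot: [-180.0, 0.0, -97.4]
wrist_force: [-0.5, 0.3, -0.9]
width: 0.057
```

>>> carry_out:
  increments:
    - [0, 0, 0, 0, 0, 0]
    - [0, 0, 0, 0, 0, 0]
    - [0, 0, 0, 0, 0, 0]
    - [0, 0, 0, 0, 0, 0]
    - [0, 0, 0, 0, 0, 0]
  gripper: 0.22

```text
time: 33.95
tcp_pos: [0.5995, 0.211, 0.0302]
eef_rot: [-180.0, 0.0, -97.4]
wrist_force: [-0.0, 0.7, 0.7]
width: 0.074
```

>>> carry_out:
  increments:
    - [0, 0, -0.5, 0, 0, 0]
    - [0, 0, -1.5, 0, 0, 0]
    - [0, 0, -2.8, 0, 0, 0]
    - [0, 0, -4.2, 0, 0, 0]
    - [0, 0, -5.6, 0, 0, 0]

```text
time: 34.45
tcp_pos: [0.5991, 0.2108, 0.2007]
eef_rot: [-180.0, 0.0, -97.4]
wrist_force: [0.9, 0.3, 0.3]
width: 0.074
```

```bash
python3 - <<'E'
from h import *
st();inc((.40,.05,.30),yaw=-120)
E
```

```text
t 34.45 tcp [0.5991 0.2108 0.2007] rpy [-1.7995e+02  2.0000e-02 -9.7430e+01] F [0.9 0.3 0.3] w 0.074 q [  14.5    5.7   97.4   -0.    76.8 -158. ]
inc [ 6.17  5.88 -3.32] [-0.01  0.    2.82]
```

>>> carry_out:
  increments:
    - [0.0, 0.5, -1, 0, 0, 0]
    - [0.0, 1.2, -2.2, 0, 0, 0.3]
    - [0.0, 2.2, -3.5, 0, 0, 0.5]
    - [0.0, 3.3, -4.8, 0, 0, 0.8]
    - [0.0, 4.3, -6, 0, 0, 1.0]
  gripper: 1.0

```text
time: 34.95
tcp_pos: [0.4697, 0.2275, 0.381]
eef_rot: [-179.9, 0.1, -105.5]
wrist_force: [-0.1, -0.3, -0.6]
width: 0.0396
```

```bash
python3 - <<'E'
from h import *
st();inc((.47,.40,.42),yaw=-105)
for n in ["top","side"]:
    p,W,c=cloud(n);np.save(f"W_{n}3.npy",W);cv2.imwrite(f"raw_{n}3.png",p)
for n in ["top","top3","side"]:
    W=np.load(f"W_{n}.npy")
    for y in np.arange(.32,.62,.04):
        row=[]
        for x in np.arange(.30,.72,.06):
            q=W[(abs(W[...,0]-x)<.03)&(abs(W[...,1]-y)<.02)];row.append(round(float(np.nanmax(q[:,2])),2) if len(q) else None)
        print(n,round(y,2),row)
E
python3 - <<'E'
import cv2
p=cv2.imread("raw_side3.png");cv2.imwrite("pics/s_side.png",cv2.resize(p[0:300,60:360],None,fx=2,fy=2))
p=cv2.imread("raw_top3.png");cv2.imwrite("pics/s_top.png",cv2.resize(p[100:290,0:350],None,fx=2.2,fy=2.2))
E
```

```text
t 34.95 tcp [0.4697 0.2275 0.381 ] rpy [-1.7991e+02  7.0000e-02 -1.0553e+02] F [-0.1 -0.3 -0.6] w 0.0396 q [  19.9  -12.2   97.6    0.    94.6 -144.5]
inc [-5.55  1.53 -1.3 ] [-0.01  0.01 -0.07]
top 0.32 [0.01, 0.01, 0.33, 0.33, 0.33, 0.33, 0.33]
top 0.36 [0.0, 0.01, 0.01, 0.3, 0.3, 0.3, None]
top 0.4 [0.0, 0.01, 0.01, None, None, None, None]
top 0.44 [0.01, 0.01, 0.0, None, None, None, None]
top 0.48 [0.01, 0.01, 0.01, 0.0, 0.0, 0.0, 0.0]
top 0.52 [0.01, 0.01, 0.01, 0.01, 0.01, 0.0, 0.01]
top 0.56 [0.01, 0.0, 0.01, 0.0, 0.01, 0.01, 0.08]
top 0.6 [None, None, None, None, 0.0, 0.0, 0.0]
top3 0.32 [0.01, 0.01, 0.25, 0.26, 0.33, 0.33, 0.33]
top3 0.36 [0.01, 0.0, 0.0, None, None, 0.3, None]
top3 0.4 [None, 0.0, 0.0, None, None, None, None]
top3 0.44 [None, None, None, None, None, None, None]
top3 0.48 [None, None, None, None, None, None, 0.01]
top3 0.52 [0.0, 0.0, None, None, None, None, 0.0]
top3 0.56 [0.0, 0.0, 0.01, 0.0, None, None, None]
top3 0.6 [None, None, None, None, None, None, None]
side 0.32 [0.0, 0.0, 0.33, 0.33, 0.33, 0.33, 0.33]
side 0.36 [0.0, 0.0, 0.0, None, None, None, None]
side 0.4 [0.01, 0.0, 0.0, 0.0, 0.0, 0.0, 0.0]
side 0.44 [0.0, 0.0, 0.0, None, None, None, None]
side 0.48 [0.0, 0.0, 0.0, None, None, None, None]
side 0.52 [0.0, 0.0, 0.01, None, None, None, None]
side 0.56 [0.19, 0.19, 0.19, None, None, None, None]
side 0.6 [0.19, 0.19, 0.19, None, None, None, None]
```

View pics/s_side.png

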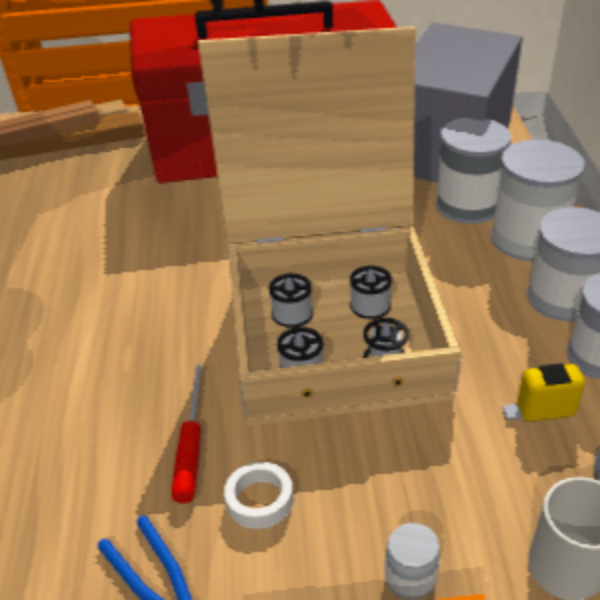

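View pics/s_top.png

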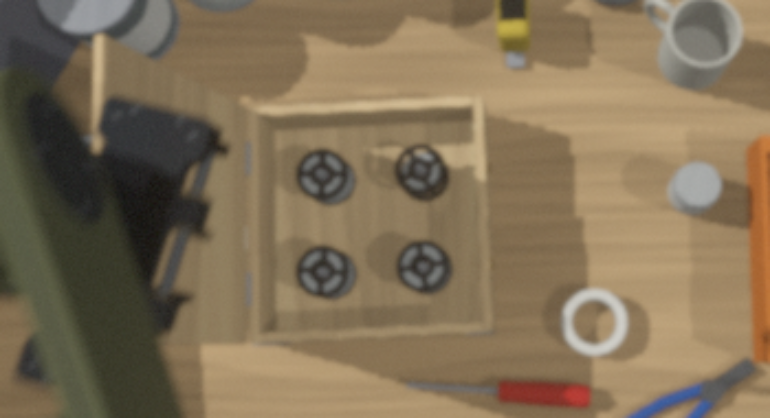

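```bash
python3 - <<'E'
from h import *
W=np.load("W_top3.npy")
for n,(x,y) in SP.items():
    q=W[(np.hypot(W[...,0]-x,W[...,1]-y)<.03)&(W[...,2]>.048)&(W[...,2]<.0605)&(np.hypot(W[...,0]-x,W[...,1]-y)>.012)]
    print(n,len(q),np.median(q[:,2]).round(4),cv2.minEnclosingCircle(q[:,:2].astype(np.float32)))
inc((.455,.23,.42),yaw=-105);inc((.455,.40,.42),yaw=-105)
E
```

```text
s1 282 0.0549 ((0.6029348969459534, 0.10222863405942917), 0.02801586501300335)
s2 352 0.0543 ((0.4981769323348999, 0.09934578090906143), 0.027766337618231773)
s3 348 0.0542 ((0.5999084115028381, 0.20855970680713654), 0.028333507478237152)
s4 355 0.0545 ((0.49408257007598877, 0.20565131306648254), 0.028006793931126595)
inc [ 0.09  0.5  -1.08] [-0.08  0.06 -0.04]
inc [-5.38  1.99 -1.05] [-0.08  0.06 -0.04]
```

>>> carry_out:
  increments:
    - [0, 0.3, -0.6, 0, 0, 0]
    - [-0.6, 0.6, -1.05, 0, 0, 0]
    - [-2.0, 1.0, -1.05, 0, 0, 0]
    - [-3.5, 1.4, -1.05, 0, 0, 0]
    - [-4.9, 1.8, -1.05, 0, 0, 0]

```text
time: 35.55
tcp_pos: [0.4583, 0.3851, 0.4097]
eef_rot: [-180.0, 0.0, -105.5]
wrist_force: [0.5, 0.1, 0.2]
width: 0.0003
```

```bash
python3 - <<'E'
from h import *
st();inc((.455,.385,.285),yaw=-105)
c=r.get_calibration("wrist");p,d=r.capture("wrist");cv2.imwrite("pics/t_w.png",p)
E
```

```text
t 35.55 tcp [0.4583 0.3851 0.4097] rpy [-1.7997e+02  3.0000e-02 -1.0545e+02] F [0.5 0.1 0.2] w 0.0003 q [  34.9   -2.3   85.8   -0.    96.4 -129.6]
inc [0.03 0.11 4.16] [-0.    0.   -0.06]
```

View pics/t_w.png

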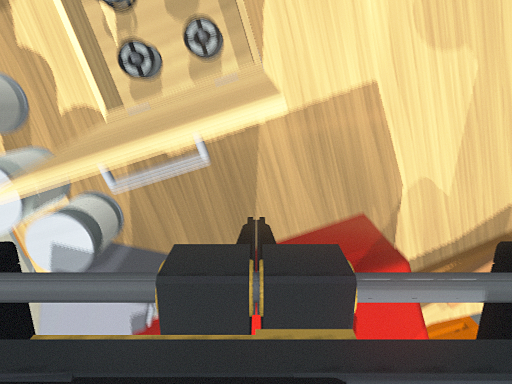

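>>> carry_out:
  increments:
    - [0, 0.1, 0.8, 0, 0, 0]
    - [0, 0.1, 1.7, 0, 0, 0]
    - [0, 0.1, 2.7, 0, 0, 0]
    - [0, 0.1, 3.6, 0, 0, 0]
    - [0, 0.1, 4.1, 0, 0, 0]

```text
time: 36.1
tcp_pos: [0.4547, 0.3837, 0.2832]
eef_rot: [179.9, -0.2, -105.4]
wrist_force: [-0.3, -0.1, -0.3]
width: 0.0003
```

```bash
python3 - <<'E'
from h import *
st();inc((.455,.34,.285),yaw=-105)
E
```

```text
t 36.1 tcp [0.4547 0.3837 0.2832] rpy [ 179.85   -0.18 -105.43] F [-0.3 -0.1 -0.3] w 0.0003 q [  35.    -1.6   97.    -0.    84.8 -129.6]
inc [ 1.4  -0.4  -0.06] [ 0.02 -0.02 -0.05]
```

>>> carry_out:
  increments:
    - [0.4, -0.11, 0, 0, 0, 0]
    - [0.8, -0.22, 0.05, 0, 0, 0]
    - [1.12, -0.31, 0.1, 0, 0, 0]
    - [1.36, -0.37, 0.15, 0, 0, 0]
    - [1.6, -0.44, 0.2, 0, 0, 0]

```text
time: 36.6
tcp_pos: [0.456, 0.3346, 0.282]
eef_rot: [-179.9, 0.2, -105.5]
wrist_force: [0.3, 3.8, 3.0]
width: 0.0003
```

>>> carry_out:
  increments:
    - [0.3, -0.08, 0, 0, 0, 0]
    - [0.6, -0.16, -0.02, 0, 0, 0]
    - [0.9, -0.25, -0.04, 0, 0, 0]
    - [1.2, -0.33, -0.06, 0, 0, 0]
    - [1.5, -0.41, -0.08, 0, 0, 0]

```text
time: 37.1
tcp_pos: [0.4555, 0.2873, 0.2827]
eef_rot: [-180.0, 0.0, -105.4]
wrist_force: [1.6, 3.4, 0.6]
width: 0.0008
```

```bash
cat >> h.py <<'E'
def lid(n="side"):
    p,W,c=cloud(n)
    M=(W[...,0]>.43)&(W[...,0]<.66)&(W[...,1]>.02)&(W[...,1]<.36)&(W[...,2]>.09)
    return p,W
E
python3 - <<'E'
from h import *
st()
p,d=r.capture("side");cv2.imwrite("pics/u_side.png",cv2.resize(p[0:250,100:330],None,fx=2.4,fy=2.4))
E
```

```text
t 37.1 tcp [0.4555 0.2873 0.2827] rpy [-1.7997e+02  1.0000e-02 -1.0544e+02] F [1.6 3.4 0.6] w 0.0008 q [  26.5   -9.1  104.    -0.    85.  -138. ]
```

View pics/u_side.png

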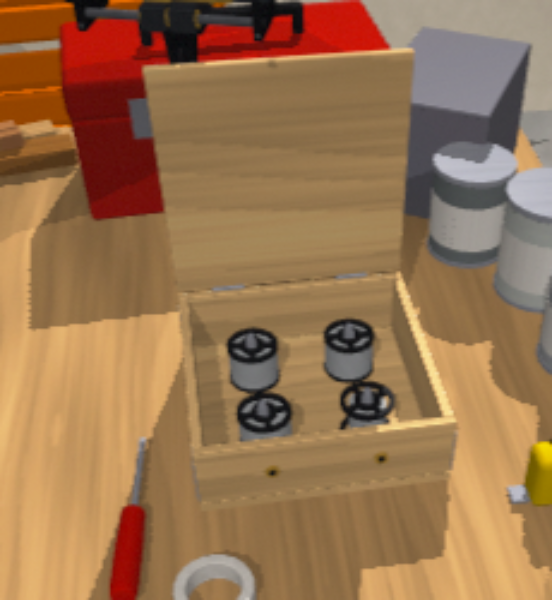

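>>> carry_out:
  increments:
    - [0.4, -0.11, 0.04, 0, 0, 0]
    - [0.8, -0.22, 0.1, 0, 0, 0]
    - [1.2, -0.33, 0.18, 0, 0, 0]
    - [1.6, -0.44, 0.28, 0, 0, 0]
    - [1.95, -0.54, 0.4, 0, 0, 0]

```text
time: 37.65
tcp_pos: [0.4553, 0.226, 0.2706]
eef_rot: [-180.0, -0.0, -105.5]
wrist_force: [1.5, 1.1, 3.0]
width: 0.0007
```

```bash
python3 - <<'E'
from h import *
st()
E
```

```text
t 37.65 tcp [0.4553 0.226  0.2706] rpy [-1.7999e+02 -2.0000e-02 -1.0546e+02] F [1.5 1.1 3. ] w 0.0007 q [  20.4  -12.8  108.4   -0.    84.5 -144.2]
```

>>> carry_out:
  increments:
    - [0.39, -0.11, 0.17, 0, 0, 0]
    - [0.77, -0.21, 0.37, 0, 0, 0]
    - [1.19, -0.33, 0.6, 0, 0, 0]
    - [1.6, -0.44, 0.9, 0, 0, 0]
    - [1.99, -0.55, 1.2, 0, 0, 0]

```text
time: 38.15
tcp_pos: [0.4552, 0.1641, 0.2338]
eef_rot: [180.0, -0.0, -105.4]
wrist_force: [2.2, 0.8, 2.9]
width: 0.0003
```

```bash
python3 - <<'E'
from h import *
st()
p,d=r.capture("side");cv2.imwrite("pics/v_side.png",cv2.resize(p[0:250,100:330],None,fx=2.4,fy=2.4))
E
```

```text
t 38.15 tcp [0.4552 0.1641 0.2338] rpy [ 1.7999e+02 -3.0000e-02 -1.0545e+02] F [2.2 0.8 2.9] w 0.0003 q [  13.5  -15.2  113.8   -0.    81.4 -151.1]
```

View pics/v_side.png

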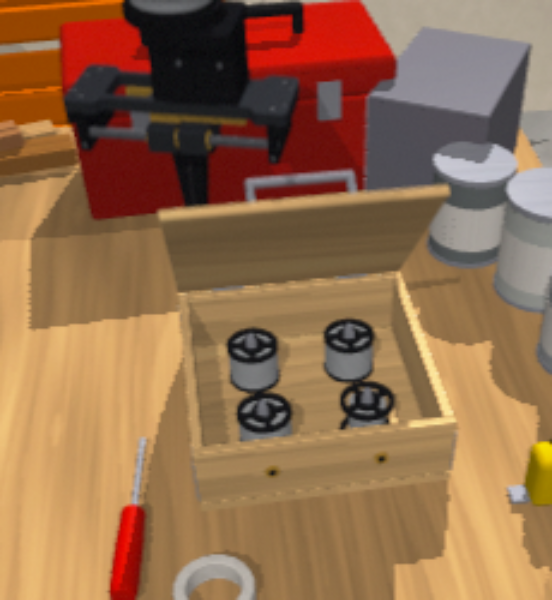

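>>> carry_out:
  increments:
    - [0.32, -0.09, 0.3, 0, 0, 0]
    - [0.61, -0.17, 0.6, 0, 0, 0]
    - [0.9, -0.25, 0.93, 0, 0, 0]
    - [1.16, -0.32, 1.27, 0, 0, 0]
    - [1.38, -0.38, 1.6, 0, 0, 0]

```text
time: 38.7
tcp_pos: [0.4554, 0.1218, 0.1858]
eef_rot: [-180.0, 0.0, -105.4]
wrist_force: [1.5, 2.1, 1.0]
width: 0.0007
```

```bash
python3 - <<'E'
from h import *
st()
E
```

```text
t 38.7 tcp [0.4554 0.1218 0.1858] rpy [-1.7998e+02  1.0000e-02 -1.0544e+02] F [1.5 2.1 1. ] w 0.0007 q [   8.4  -15.2  118.5   -0.    76.7 -156.1]
```

>>> carry_out:
  increments:
    - [0.19, -0.05, 0.3, 0, 0, 0]
    - [0.35, -0.1, 0.6, 0, 0, 0]
    - [0.48, -0.13, 0.9, 0, 0, 0]
    - [0.61, -0.17, 1.2, 0, 0, 0]
    - [0.7, -0.19, 1.45, 0, 0, 0]

```text
time: 39.2
tcp_pos: [0.4552, 0.1003, 0.1425]
eef_rot: [-180.0, -0.0, -105.4]
wrist_force: [0.6, 1.5, 0.5]
width: 0.0004
```

>>> carry_out:
  increments:
    - [0.08, -0.02, 0.2, 0, 0, 0]
    - [0.14, -0.04, 0.4, 0, 0, 0]
    - [0.19, -0.05, 0.6, 0, 0, 0]
    - [0.23, -0.06, 0.8, 0, 0, 0]
    - [0.25, -0.07, 1.0, 0, 0, 0]

```text
time: 39.7
tcp_pos: [0.4552, 0.0926, 0.1129]
eef_rot: [-180.0, -0.0, -105.4]
wrist_force: [0.5, -1.6, 1.7]
width: 0.0008
```

```bash
python3 - <<'E'
from h import *
st()
p,d=r.capture("side");cv2.imwrite("pics/x_side.png",cv2.resize(p[0:250,100:330],None,fx=2.4,fy=2.4))
E
```

```text
t 39.7 tcp [0.4552 0.0926 0.1129] rpy [-1.7999e+02 -4.0000e-02 -1.0542e+02] F [ 0.5 -1.6  1.7] w 0.0008 q [   4.9  -12.1  123.3   -0.    68.9 -159.7]
```

View pics/x_side.png

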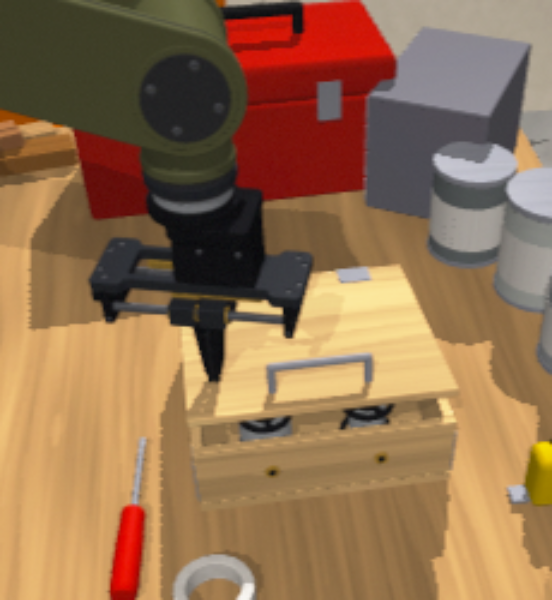

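>>> carry_out:
  increments:
    - [0, 0, 0.12, 0, 0, 0]
    - [0, 0, 0.24, 0, 0, 0]
    - [0, 0, 0.36, 0, 0, 0]
    - [0, 0, 0.48, 0, 0, 0]
    - [0, 0, 0.58, 0, 0, 0]

```text
time: 40.25
tcp_pos: [0.4554, 0.0928, 0.0957]
eef_rot: [-180.0, -0.0, -105.4]
wrist_force: [1.2, -2.4, 2.4]
width: 0.0003
```

>>> carry_out:
  increments:
    - [0, 0, 0.05, 0, 0, 0]
    - [0, 0, 0.1, 0, 0, 0]
    - [0, 0, 0.15, 0, 0, 0]

```text
time: 40.55
tcp_pos: [0.4553, 0.0929, 0.0914]
eef_rot: [-180.0, -0.0, -105.4]
wrist_force: [-0.4, -2.1, 3.1]
width: 0.0003
```

>>> carry_out:
  increments:
    - [0, 0, 0.03, 0, 0, 0]
    - [0, 0, 0.06, 0, 0, 0]
    - [0, 0, 0.08, 0, 0, 0]
    - [0, 0, 0.08, 0, 0, 0]

```text
time: 40.95
tcp_pos: [0.4553, 0.0929, 0.0897]
eef_rot: [180.0, -0.0, -105.4]
wrist_force: [-1.8, -1.5, 6.2]
width: 0.0008
```

```bash
python3 - <<'E'
from h import *
st()
for n in ["side","top"]:
    p,W,c=cloud(n)
    P=W[(W[...,0]>.58)&(W[...,0]<.66)&(W[...,1]>.04)&(W[...,1]<.27)&(W[...,2]>.08)&(W[...,2]<.11)]
    A=np.c_[P[:,0],P[:,1],np.ones(len(P))];w=np.ones(len(P),bool)
    for _ in range(6):
        s=np.linalg.lstsq(A[w],P[w,2],rcond=None)[0];w=abs(A@s-P[:,2])<.003
    print(n,"slope deg",np.degrees(np.arctan(s[:2])).round(2),"z at edge",(np.array([.61,.035,1])@s).round(4),"z hinge",(np.array([.61,.27,1])@s).round(4),w.sum())
    cv2.imwrite(f"pics/y_{n}.png",cv2.resize(p[80:260,80:330] ,None,fx=3,fy=3))
E
```

```text
t 40.95 tcp [0.4553 0.0929 0.0897] rpy [ 1.7998e+02 -1.0000e-02 -1.0543e+02] F [-1.8 -1.5  6.2] w 0.0008 q [   4.9  -10.5  124.3   -0.    66.2 -159.7]
side slope deg [-0.12  0.11] z at edge 0.0897 z hinge 0.0901 1867
top slope deg [-0.07  0.15] z at edge 0.0889 z hinge 0.0895 3011
```

View pics/y_side.png

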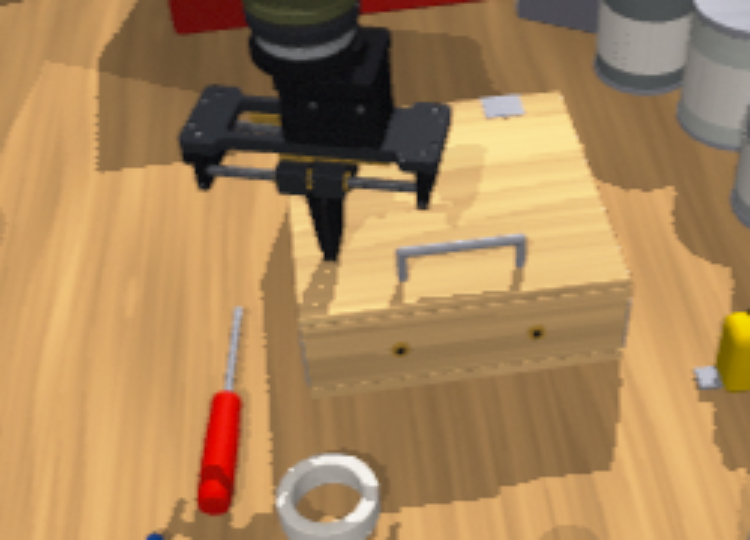

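>>> carry_out:
  increments:
    - [0, 0, 0.03, 0, 0, 0]
    - [0, 0, 0.05, 0, 0, 0]
    - [0, 0, 0.05, 0, 0, 0]

```text
time: 41.35
tcp_pos: [0.4554, 0.0929, 0.0896]
eef_rot: [179.9, -0.0, -105.4]
wrist_force: [-5.5, -2.1, 14.0]
width: 0.0002
```

Force rises to 14 N with no further motion: the lid is on the rim. Retreat upward.

>>> carry_out:
  increments:
    - [0, 0, -0.3, 0, 0, 0]
    - [0, 0, -1.0, 0, 0, 0]
    - [0, 0, -2.0, 0, 0, 0]
    - [0, 0, -3.3, 0, 0, 0]
    - [0, 0, -4.6, 0, 0, 0]

```text
time: 41.85
tcp_pos: [0.4545, 0.0932, 0.2261]
eef_rot: [179.9, 0.0, -105.4]
wrist_force: [0.3, -0.0, 0.2]
width: 0.0006
```

>>> carry_out:
  increments:
    - [0.3, 1.0, -0.8, 0, 0, 0]
    - [0.6, 2.0, -1.5, 0, 0, 0]
    - [0.6, 2.6, -2, 0, 0, 0]
    - [0.6, 2.6, -2, 0, 0, 0]
    - [0.6, 2.6, -2, 0, 0, 0]

```text
time: 42.35
tcp_pos: [0.3755, 0.0965, 0.2852]
eef_rot: [-180.0, 0.0, -105.4]
wrist_force: [0.3, 0.4, -0.7]
width: 0.0006
```

```bash
python3 - <<'E'
from h import *
st()
for n in ["side","top"]:
    p,W,c=cloud(n)
    P=W[(W[...,0]>.58)&(W[...,0]<.66)&(W[...,1]>.04)&(W[...,1]<.27)&(W[...,2]>.08)&(W[...,2]<.11)]
    A=np.c_[P[:,0],P[:,1],np.ones(len(P))];w=np.ones(len(P),bool)
    for _ in range(6):
        s=np.linalg.lstsq(A[w],P[w,2],rcond=None)[0];w=abs(A@s-P[:,2])<.003
    print(n,"slope deg",np.degrees(np.arctan(s[:2])).round(2),"z at edge",(np.array([.61,.035,1])@s).round(4),"z hinge",(np.array([.61,.27,1])@s).round(4),w.sum())
    cv2.imwrite(f"pics/z_{n}.png",p)
E
```

```text
t 42.35 tcp [0.3755 0.0965 0.2852] rpy [-1.7996e+02  4.0000e-02 -1.0541e+02] F [ 0.3  0.4 -0.7] w 0.0006 q [   6.5  -30.5  119.9    0.    90.6 -158.1]
side slope deg [-0.01  0.07] z at edge 0.0897 z hinge 0.09 1859
top slope deg [-0.1   0.11] z at edge 0.089 z hinge 0.0895 3058
```

View pics/z_side.png

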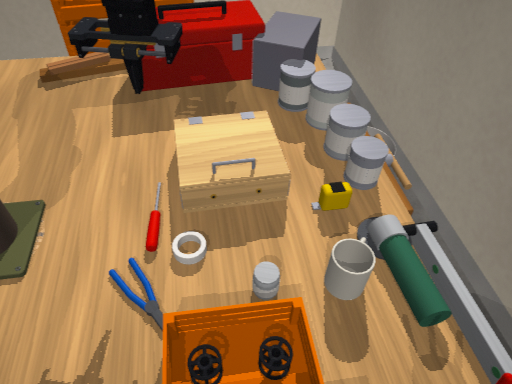

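View pics/z_top.png

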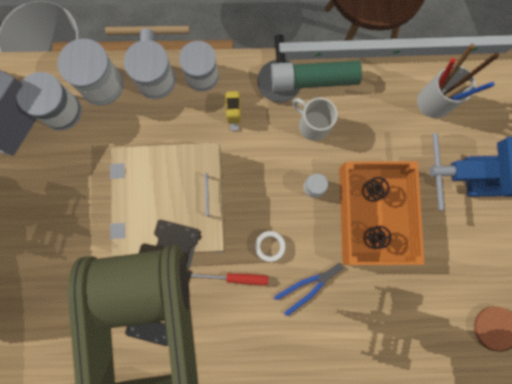

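The lid is flat and shut, both empty spools stand in the crate at (375,188) and (377,237), and the bystanders have not moved. The robot is clear of everything.

```bash
python3 -c "
from cell import r
print(r.finish_job())"
```

```text
the job is handed in; nothing more can be done
None
```

The wire box is ready and the job was handed in at about 42 s of the 208 s allowed.

- **Empty spools:** there were two, and both now stand upright in the orange crate.
- **Part-used spool:** I left it on spindle 1.
- **Full spools:** they are on spindles 2, 3 and 4. One was knocked about 3 cm aside during the run, so I measured it again before picking it up.
- **Lid:** I pushed it down slowly with closed fingers, with readings of about 2–6 N on the way. At the end I pressed until the force reached 14 N with no further movement.

**Last checks**
- Before the lid was shut, depth readings put the tops of all four spools in the box at the same height, within 1 mm.
- The shut lid reads flat: the slope is 0.1° and its top is at 89–90 mm, in both cameras.
- The final pictures show the tape roll, glue tin, screwdriver, tape measure, pliers and mug where they started. I judged that by eye. The arm was touching nothing.
- No check failed. The only disagreement was 1–3 mm between the two fixed cameras' position estimates, and every spool still went onto its spindle without resistance.

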